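# Lay out the tea things on their pads

### The job

Lay the bench for tea: stand the handleless white cup, the steel sugar bowl, the square tea caddy and the aluminium spoon rest each centred on the dark wooden pad of its own shape and size (cup on the small round one, sugar bowl on the large round one), with the caddy and the spoon rest lined up with their pads, either way round. Keep them upright, set them down rather than dropping them, and leave the honey jar and the brass tea-light cup where they stand.

Things in the scene. Friction and masses are not known exactly. Their poses are not given: they have to be found in the camera images.
- cup_centre (a point): Loose white porcelain cup without a handle, open at the top: rim 62 mm outside diameter (sides nearly upright from 18 mm up to the rim), foot 44 mm diameter, 58 mm high, wall 4 mm, about 120 g (0.7 to 1.4 times that). The point is the cup's centre, on its axis, 29 mm above its underside; z is up its axis. Matches the small round pad.
- sugar_knob (a point): Loose stainless steel sugar bowl with its lid fixed on: round, 86 mm largest diameter, 90 mm high over all, about 250 g (0.7 to 1.4 times that). On the lid stands an upright cylindrical knob, 22 mm diameter, rising from 56 mm to 90 mm above the underside; lift the bowl by it (the lid within 40 mm of the axis lies below 56 mm). The point is on the bowl's axis inside the knob, 79 mm above the bowl's underside; z is up its axis. Matches the large round pad.
- caddy_centre (a point): Loose closed wooden tea caddy, a square box 56 x 56 mm and 76 mm high, with a dark line round it below the top, about 180 g (0.7 to 1.4 times that). The point is its centre, 38 mm above its underside; x and y are square to its upright sides, z up.
- rest_centre (a point): Loose aluminium spoon rest, a shallow oblong dish with rounded ends, 110 mm long, 44 mm wide, 16 mm high, with straight upright long sides 68 mm long and a notch in the rim at its -x end, about 120 g (0.7 to 1.4 times that). The point is its centre, 8 mm above its underside; x runs along its length, y across, z up.
- pad_small: Fixed small round dark wooden pad, 66 mm diameter, 4 mm thick, for the cup. Origin at the centre of its underside on the table, z up.
- pad_large: Fixed large round dark wooden pad, 104 mm diameter, 4 mm thick, for the sugar bowl. Origin at the centre of its underside on the table, z up.
- pad_square: Fixed square dark wooden pad, 76 x 76 mm, 4 mm thick, for the tea caddy. Origin at the centre of its underside on the table; x and y are square to its sides, z up.
- pad_oblong: Fixed oblong dark wooden pad with rounded ends, 124 mm long, 58 mm wide, 4 mm thick, for the spoon rest. Origin at the centre of its underside on the table; x runs along its length, z up.
- honey: Bystander to leave alone: loose small amber honey jar with a paper band and a brass-coloured cap, 45 mm diameter, 58 mm high. Origin at the centre of its underside.
- tealight: Bystander to leave alone: loose small open brass tea-light cup, 46 mm diameter, 30 mm high. Origin at the centre of its underside.
Mind the look-alikes: they are no part of the job. What is shaped like the pad_oblong but blue or purple is not meant.

How it is judged:
At the end, for the whole second after the job is handed in: Cup on small round, sugar bowl on large round, caddy on square, spoon rest on oblong pad: each within 12 mm of the pad's centre, standing on it upright (0.1 rad), released, at rest; caddy and spoon rest within 0.2 rad of their pads' directions, any equivalent way round (horizontal distance between cup_centre and pad_small below 0.012 m and z of cup_centre in the frame of pad_small between 0.029 and 0.037 m and angle between each of cup_centre, sugar_knob, caddy_centre, rest_centre's own z axis and vertical below 0.1 rad and linear speed of each of cup, sugar, caddy, rest below 0.02 m/s and angular speed of each of cup, sugar, caddy, rest below 0.2 rad/s and contact force between cup and pad_small above 0.2 N and horizontal distance between sugar_knob and pad_large below 0.012 m and z of sugar_knob in the frame of pad_large between 0.079 and 0.087 m and contact force between sugar and pad_large above 0.2 N and horizontal distance between caddy_centre and pad_square below 0.012 m and z of caddy_centre in the frame of pad_square between 0.038 and 0.046 m and contact force between caddy and pad_square above 0.2 N and horizontal distance between rest_centre and pad_oblong below 0.012 m and z of rest_centre in the frame of pad_oblong between 0.008 and 0.016 m and contact force between rest and pad_oblong above 0.2 N and angle between the x axis of rest_centre and the x axis of pad_oblong, either way round below 0.2 rad and (angle between the x axis of caddy_centre and the x axis of pad_square, either way round below 0.2 rad or angle between the x axis of caddy_centre and the y axis of pad_square, either way round below 0.2 rad)); the robot touches nothing.
It fails at once if one of the four things is dropped (moves faster than 0.6 m/s while not held) ((linear speed of cup above 0.6 m/s and contact force between the fingers and cup below 0.05 N) or (linear speed of sugar above 0.6 m/s and contact force between the fingers and sugar below 0.05 N) or (linear speed of caddy above 0.6 m/s and contact force between the fingers and caddy below 0.05 N) or (linear speed of rest above 0.6 m/s and contact force between the fingers and rest below 0.05 N)).
It fails at once if one of the four things is tipped by more than 0.7 rad (angle between any of cup_centre, sugar_knob, caddy_centre, rest_centre's own z axis and vertical above 0.7 rad).
It fails at once if the honey jar or the brass tea-light cup is pushed more than 20 mm from its place (distance of any of honey, tealight from where it was at the start of the episode above 0.02 m).
It also fails if it takes over 96 s, if anything falls off the work surface, if the arm or the gripper's body presses on something with over 40 N, if the wrist force passes 120 N, or if a joint passes its speed limit or range.

### The arm

A 6-joint arm with a two-finger parallel gripper is mounted at the origin on the work surface. World frame = base frame: x ahead of the robot, y to its left, z up, the work surface at z = 0. Lengths are in m, angles in rad, forces in N, time in s.
With the tool pointing down it reaches from about 0.3 to 0.875 m from the base axis. Payload 6.4 kg.
Tool frame: the origin (TCP) lies midway between the tips of the shut fingers; the grasp point (between the pads) lies 19 mm behind it; z points along the fingers, y is the direction in which the jaws open and shut (so a half turn about z gives the same grasp; the last joint's range is limited). The gripper opens to 85 mm and grips with 20 to 120 N. Pads are 22 mm wide; open, the fingers measure 114 mm over their backs; the gripper's body (76 mm by 85 mm) begins 54 mm behind the grasp point. The pads swing forward as they close: fully open they stand 13 mm farther back than shut.
Start: joints at [-1.359, 0.181, 1.607, -0, 1.354, -0.206], TCP at [0.233, -0.526, 0.231] pointing down, gripper open.
Joint ranges: [-2.99, 2.99], [-0.89, 2.07], [0.3, 2.58], [-1.14, 4.28], [0, 2.63], [-3.12, 3.12]. Speed limits (rad/s): [2.57, 2.57, 3.01, 3.14, 3.14, 3.14].

### API

Orientations are given as a unit quaternion [w, x, y, z].
In Python, from bench import ctrl gives the robot as it stands.
- The arm moves only by the tool apply_moves, never from a script. Its argument "plan" is a list of rows, each an object with "translation": the shift along the tool's x, y, z in m, a list of three; "angular": the turn, a rotation vector about the tool's x, y, z in rad, a list of three; "hand": the finger opening in m, from 0 to 0.0854. In form: [{"translation": [x, y, z], "angular": [rx, ry, rz], "hand": hand}, ...]. A call has 1 to 10 rows; each row shifts and turns the commanded pose from where the row before left it, along the tool's axes as they then stand; what a row does not reach is not made up. A row lasts 1/8 s, in which the tool goes at most 62.5 mm and 10.7 degrees, less where a joint would pass 70% of its speed; a pose out of reach is approached as far as the arm can. A call with a gripper value outside its range is refused whole. The fingers move at their own pace and stop on an object; the grip force is fixed at half the most. Time passes only in rows, so rows that do not move let the fingers close. It gives the time, the measured TCP pose, the force and the opening at its end, in the units of the state.
- ctrl.get_obs(): the state, without advancing time (a new reading comes with each control period).
- ctrl.camera(name): name is "scene" or "top"; returns a dict with "img" (420x560x3 uint8, red, green, blue), "K" (3x3 intrinsics, pixels), "eye" and "orientation" of the camera in the world. Camera axes: x right, y up, looking along -z (the intrinsics and any distortion apply to the point x, -y, -z); pixel columns grow to the right and rows downward; lengths in m; the calibration is good to about 2 mm. A picture is of the moment at which its call begins. There is no depth.
- ctrl.hand_in(): hands the job in, once; it reports no verdict.
The state is a dict: "time_s": time; "q": joint angles; "dq": joint speeds; "joint_efforts": joint torques, N m; "eef_pos": TCP position; "eef_rot": TCP orientation; "wrist_force": force on the tool from outside, world axes, zero at the start; "torque": the same for the moment, N m; "opening": opening from 0.0 (shut) to 1.0 (fully open).
Only numpy, scipy, OpenCV 4.12 (cv2) and the standard library are available. Lean on these libraries where they do the work, as an engineer would, in place of code of your own. Each camera call takes 0.05 s, during which the arm holds its last target.

## Working session

There is one attempt and no reset: what is moved stays moved. The work goes in short steps, Python scripts to look and compute and a tool call to move; the robot and the scene stay as the last step left them, time stands still between calls to the robot, and variables do not carry over. Pictures are saved under pics/ and viewed, and the job is handed in when it is done.

Besides the shell and the picture viewer there is one more tool, called after ">>>" in YAML: its name, and indented under it one key for each argument. apply_moves: Moves the arm, as the interface text tells. Its arguments: {"type":"object","properties":{"plan":{"type":"array","items":{"type":"object","properties":{"translation":{"type":"array","items":{"type":"number"}},"angular":{"type":"array","items":{"type":"number"}},"hand":{"type":"number"}}}}},"required":["plan"]}

```bash
mkdir -p pics; ls; python3 - <<'E'
from bench import ctrl
import cv2, numpy as np
o=ctrl.get_obs(); print({k:np.round(v,4).tolist() for k,v in o.items()})
for n in("scene","top"):
    c=ctrl.camera(n); cv2.imwrite(f"pics/{n}0.png",c["img"][:,:,::-1]); print({k:(np.round(v,4).tolist() if not isinstance(v,str) else v) for k,v in c.items() if k!="img"})
E
```

```text
pics
{'time_s': 0.0, 'q': [-1.3593, 0.1815, 1.608, -0.0, 1.3538, -0.2063], 'dq': [0.0015, -0.0026, -0.0007, -0.001, 0.0015, -0.0001], 'joint_efforts': [-0.0004, -44.4878, -35.134, -0.0003, 0.0091, -0.0], 'eef_pos': [0.2332, -0.525, 0.2304], 'eef_rot': [-0.0009, 0.9783, 0.2074, -0.0], 'wrist_force': [0.9024, 0.1708, -0.0543], 'torque': [0.0202, -0.0295, 0.0071], 'opening': 1.0013}
{'K': [[425.4695, 0.0, 279.92], [0.0, 425.4695, 203.1597], [0.0, 0.0, 1.0]], 'eye': [1.1809, 0.3045, 0.8597], 'orientation': [0.5178, 0.2181, 0.3237, 0.7613]}
{'K': [[488.6145, 0.0, 277.6208], [0.0, 488.6145, 207.9198], [0.0, 0.0, 1.0]], 'eye': [0.3705, 0.001, 1.0824], 'orientation': [-0.6981, -0.0224, 0.0319, 0.7149]}
```

View pics/scene0.png

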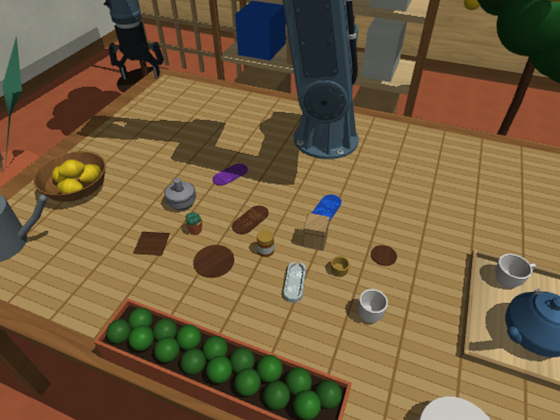

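View pics/top0.png

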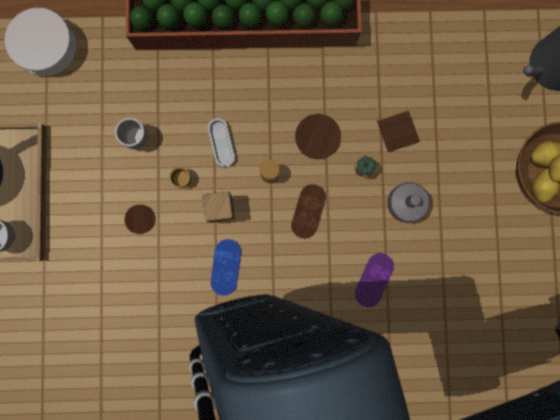

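```bash
cat > h.py <<'E'
import numpy as np, cv2
from scipy.spatial.transform import Rotation as R
from bench import ctrl
def rot(q): return R.from_quat([q[1],q[2],q[3],q[0]])
def p2w(c,u,v,z):
    K=c["K"]; d=np.array([(u-K[0,2])/K[0,0],-(v-K[1,2])/K[1,1],-1.]); d=rot(c["orientation"]).apply(d)
    e=np.array(c["eye"]); return (e+d*(z-e[2])/d[2])
def w2p(c,p):
    d=rot(c["orientation"]).inv().apply(np.array(p)-c["eye"]); K=c["K"]
    return np.stack([K[0,2]+K[0,0]*d[...,0]/-d[...,2],K[1,2]+K[1,1]*d[...,1]/d[...,2]],-1)
def crop(c,x0,y0,x1,y1,s,name):
    im=cv2.resize(c["img"][y0:y1,x0:x1,::-1],None,fx=s,fy=s,interpolation=cv2.INTER_CUBIC)
    for x in range((x0+19)//20*20,x1,20): 
        cv2.line(im,(int((x-x0)*s),0),(int((x-x0)*s),5),(0,255,255),1); cv2.putText(im,str(x),(int((x-x0)*s),15),0,.35,(0,255,255),1)
    for y in range((y0+19)//20*20,y1,20): 
        cv2.line(im,(0,int((y-y0)*s)),(5,int((y-y0)*s)),(0,255,255),1); cv2.putText(im,str(y),(6,int((y-y0)*s)),0,.35,(0,255,255),1)
    cv2.imwrite(name,im)
E
python3 - <<'E'
from h import *
c=ctrl.camera("top")
crop(c,105,100,265,300-80,5,"pics/a.png"); crop(c,255,100,445,240,4.2,"pics/b.png")
s=ctrl.camera("scene"); crop(s,120,150,420,350,2.6,"pics/c.png")
E
```

```text
(no output)
```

View pics/a.png

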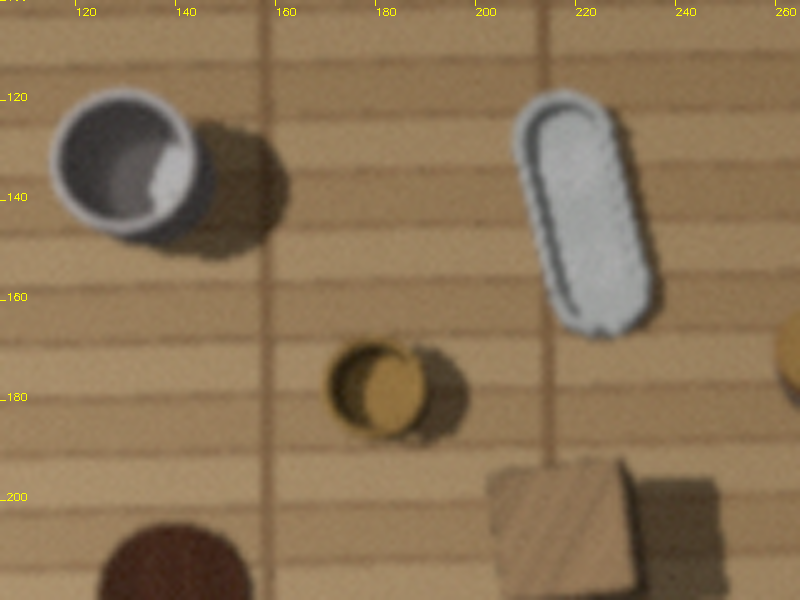

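View pics/b.png

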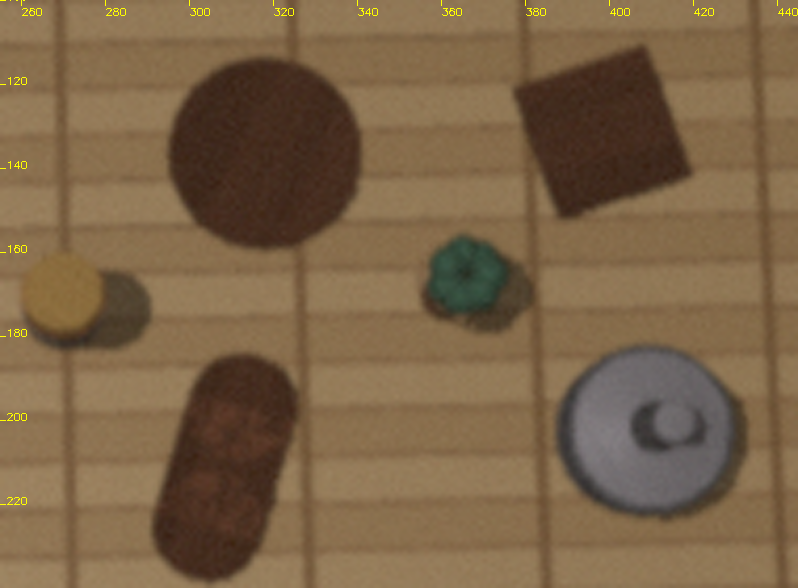

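View pics/c.png

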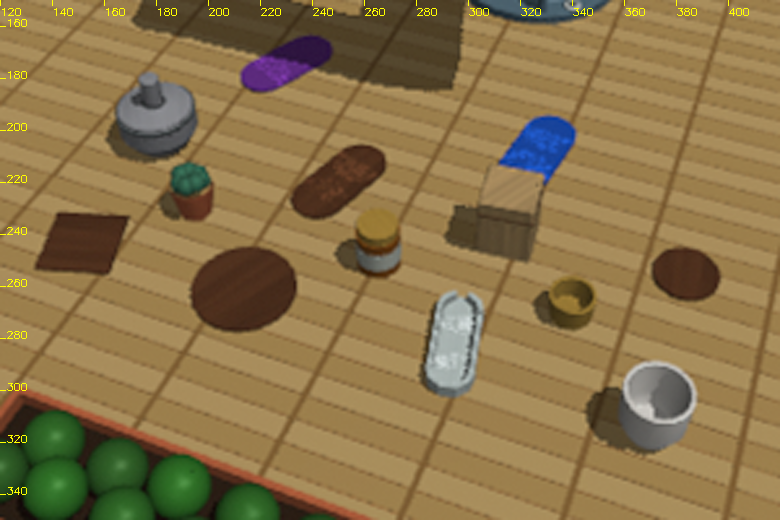

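```bash
python3 - <<'E'
from h import *
c=ctrl.camera("top"); im=c["img"].astype(int); hsv=cv2.cvtColor(c["img"],cv2.COLOR_RGB2HSV).astype(int)
dark=((im.sum(2)<190)&(im[...,0]>im[...,2]+12)).astype(np.uint8)
gray=((hsv[...,1]<50)&(hsv[...,2]>90)).astype(np.uint8)
def go(m,box,z,n):
    x0,y0,x1,y1=box; mm=np.zeros_like(m); mm[y0:y1,x0:x1]=m[y0:y1,x0:x1]
    k,l,st,ce=cv2.connectedComponentsWithStats(mm); i=1+st[1:,4].argmax()
    cs,_=cv2.findContours((l==i).astype(np.uint8),0,cv2.CHAIN_APPROX_NONE); ct=max(cs,key=len)[:,0]
    P=np.array([p2w(c,u,v,z)[:2] for u,v in ct]); r=cv2.minAreaRect((P*1000).astype(np.float32))
    ys,xs=np.nonzero(l==i); cen=p2w(c,xs.mean(),ys.mean(),z)
    print(n,st[i],"rect",np.round(r[0],1),np.round(r[1],1),round(r[2],1),"centroid mm",np.round(cen[:2]*1000,1))
go(dark,(110,190,170,245),.004,"small"); go(dark,(285,105,350,165),.004,"large"); go(dark,(370,100,430,160),.004,"square"); go(dark,(285,178,335,245),.004,"oblong")
go(gray,(200,110,245,175),.016,"rest"); go(gray,(380,175,440,230),.040,"sugarbody"); go(gray,(110,110,150,155),.058,"cup")
print("cup rim",p2w(c,129.4,131.8,.058),"rest",p2w(c,221,142.2,.016),"knob",p2w(c,416,200.5,.09))
print("honey",p2w(c,269.6,169.5,.058),"tea",p2w(c,179.8,177.2,.03))
crop(c,190,170,250,250,7,"pics/d.png")
E
```

```text
small [125 205  30  29 667] rect [436.  290.1] [63.6 61.9] 89.7 centroid mm [436.4 290. ]
large [ 295  114   45   45 1581] rect [ 613.1 -106.8] [ 98.7 100.2] 88.1 centroid mm [ 612.4 -108.2]
square [ 378  112   41   40 1073] rect [ 620. -289.] [75.1 75.2] 17.3 centroid mm [ 620.1 -289.2]
oblong [ 292  185   34   53 1225] rect [445.2 -82.6] [ 56.2 119.1] 72.6 centroid mm [445.4 -82.2]
rest [207 118  28  50 932] rect [600.4 107.1] [113.   45.6] 13.0 centroid mm [600.1 106.9]
sugarbody [391 183  37  38 966] rect [ 457.9 -296.8] [77.7 80. ] 87.3 centroid mm [ 458.1 -296.6]
cup [115 118  30  29 358] rect [617.9 297.3] [61.  59.7] 43.9 centroid mm [614.3 291.8]
cup rim [0.61827256 0.29647523 0.058     ] rest [0.60083014 0.10709052 0.016     ] knob [ 0.4553466  -0.29694124  0.09      ]
honey [0.53103161 0.00116693 0.058     ] tea [0.52291562 0.19594441 0.03      ]
```

View pics/d.png

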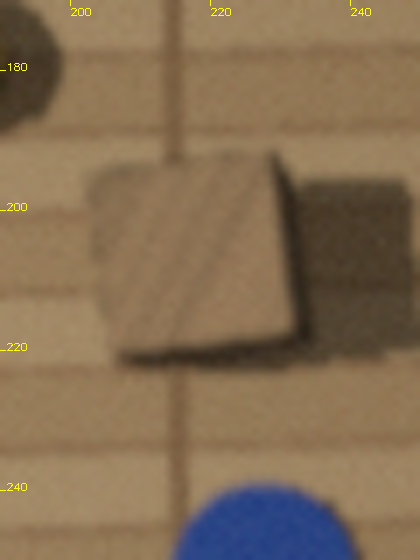

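```bash
cat >> h.py <<'E'
def draw(c,pts,col,im,s,x0,y0):
    q=w2p(c,np.array(pts)); q=((q-[x0,y0]+.5)*s-.5).astype(np.int32); cv2.polylines(im,[q],True,col,1)
def circ(x,y,z,r): a=np.linspace(0,2*np.pi,60); return np.c_[x+r*np.cos(a),y+r*np.sin(a),0*a+z]
def rect(x,y,z,l,w,t): 
    co,si=np.cos(t),np.sin(t); return [[x+a*l/2*co-b*w/2*si,y+a*l/2*si+b*w/2*co,z] for a,b in((1,1),(-1,1),(-1,-1),(1,-1))]
def overlay(c,items,box,s,name):
    x0,y0,x1,y1=box; im=cv2.resize(c["img"][y0:y1,x0:x1,::-1],None,fx=s,fy=s,interpolation=cv2.INTER_CUBIC)
    for it,col in items: draw(c,it,col,im,s,x0,y0)
    cv2.imwrite(name,im)
E
python3 - <<'E'
from h import *
c=ctrl.camera("top"); s=ctrl.camera("scene")
P=[p2w(c,190+a/7-.5,170+b/7-.5,.076) for a,b in((86,187),(272,152),(297,334),(115,360))]
m=np.mean(P,0); print(np.round(P,4),m)
for i in range(4):
    d=P[(i+1)%4]-P[i]; print(np.degrees(np.arctan2(d[1],d[0])),np.linalg.norm(d))
t=np.radians(11)
Y=(0,255,255);G=(0,255,0)
def its(t): return [(rect(m[0],m[1],.076,.056,.056,t),G),(rect(m[0],m[1],0,.056,.056,t),Y)]
A=its(t)+[(circ(.6175,.2967,.058,.031),G),(circ(.6175,.2967,0,.022),Y),(rect(.6005,.107,.016,.11,.044,np.radians(13)),G),(circ(.4553,-.2969,.09,.011),G),(circ(.4553,-.2969,.056,.011),Y),(circ(.4553,-.2969,0,.03),Y),
 (circ(.436,.29,.004,.033),G),(circ(.6128,-.1075,.004,.052),G),(rect(.620,-.289,.004,.076,.076,np.radians(17.3)),G),(rect(.4453,-.0824,.004,.124,.058,np.radians(-17.4)),G)]
overlay(c,A,(105,100,265,240),5,"pics/e.png"); overlay(s,A,(120,160,420,350),2.6,"pics/f.png"); overlay(s,A,(270,180,410,330),5,"pics/g.png");overlay(c,A,(285,100,445,240),5,"pics/i.png")
E
```

```text
[[0.4756 0.1425 0.076 ]
 [0.4848 0.0875 0.076 ]
 [0.4307 0.081  0.076 ]
 [0.4243 0.1346 0.076 ]] [0.45388298 0.11140103 0.076     ]
-80.5645363171694 0.05573600425167308
-173.17995159788057 0.05442201471992318
96.81473706369064 0.05394545972950875
8.732911693320915 0.0519026050318894
```

View pics/e.png

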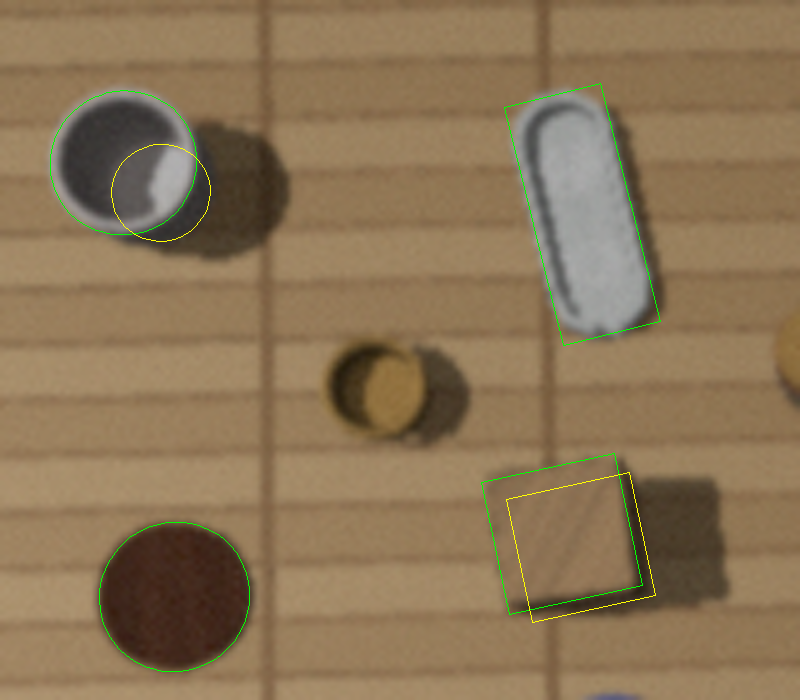

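View pics/g.png

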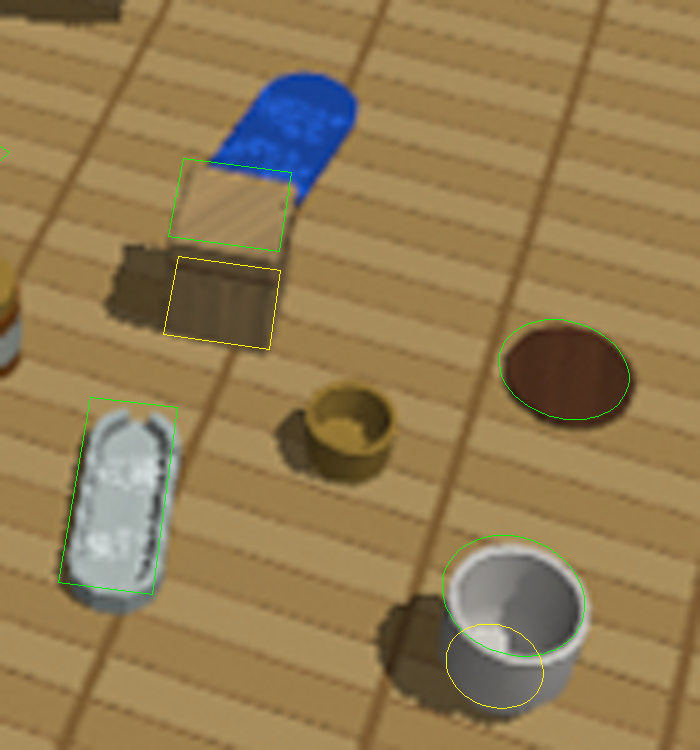

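View pics/f.png

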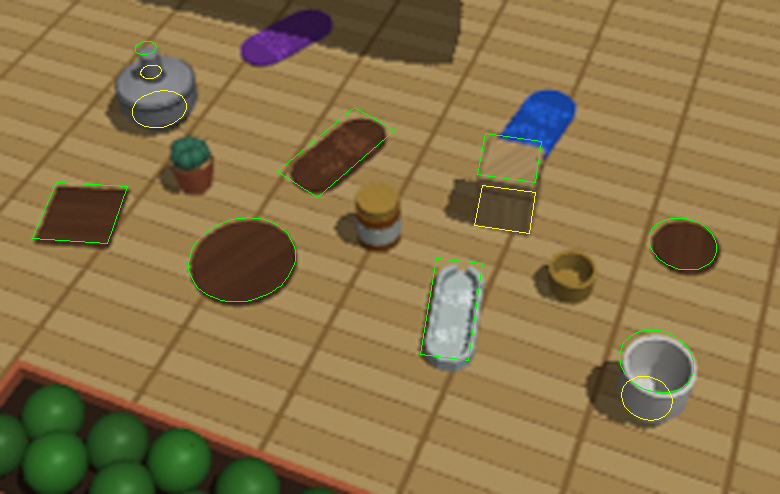

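View pics/i.png

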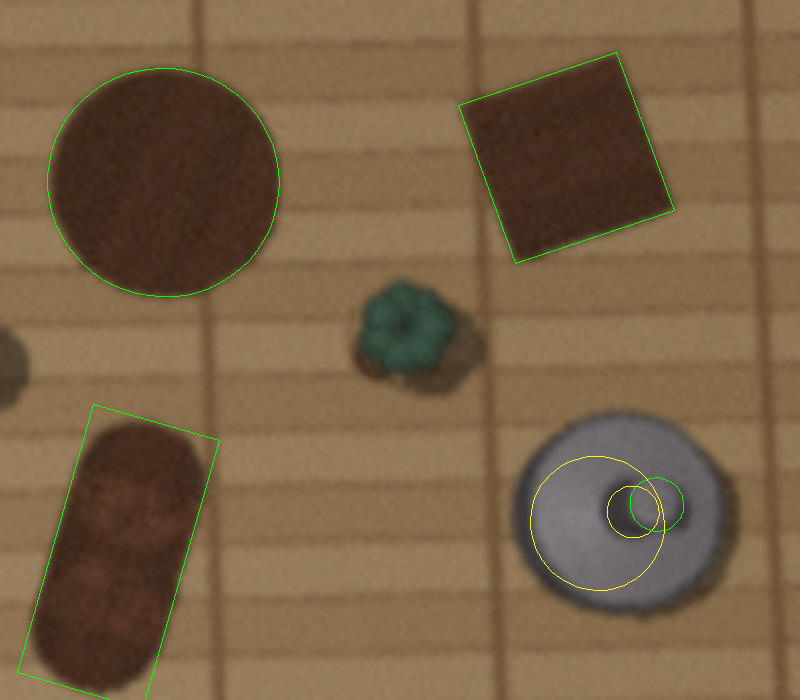

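The four target pads are at top pixels (140,219) small round, (318,136) large round, (398,132) square and (309,211) oblong. The oblong look-alikes at (226,267) blue and (374,280) purple are ruled out by colour, and the brown one matches in crops b and i. The handleless cup is at (129,132). The mug by the tray at (0,235) has a handle, so it isn't the one.

```bash
cat >> h.py <<'E'
def goto(x,y,z,psi,frm=None):
    o=ctrl.get_obs(); p=np.array(o["eef_pos"]); r=rot(o["eef_rot"])
    tgt=R.from_matrix(np.array([[np.cos(psi),np.sin(psi),0],[np.sin(psi),-np.cos(psi),0],[0,0,-1]]))
    d=r.inv().apply(np.array([x,y,z])-p); d2=tgt.inv().apply(np.array([x,y,z])-p); a=(r.inv()*tgt).as_rotvec()
    print("pos",p.round(4),"F",np.round(o["wrist_force"],1),"open",round(o["opening"],3),"t",o["time_s"]); print(" d(now axes)",d.round(4)," d(after turn)",d2.round(4)," turn",a.round(4), "rows",np.linalg.norm(d)/.055, np.linalg.norm(a)/.18)
E
python3 -c "
from h import *
goto(.4565,-.296,.15,np.radians(23.9))"
```

```text
pos [ 0.2333 -0.5254  0.2311] F [-0.7  0.  -0.1] open 0.999 t 0.35
 d(now axes) [ 0.2971 -0.1191  0.0811]  d(after turn) [ 0.297  -0.1193  0.0811]  turn [-0.0004 -0.0001  0.0006] rows 6.004101838858998 0.004093103634358349
```

>>> apply_moves:
  plan:
    - {"translation": [0.037, -0.015, 0.01], "angular": [0, 0, 0], "hand": 0.0854}
    - {"translation": [0.037, -0.015, 0.01], "angular": [0, 0, 0], "hand": 0.0854}
    - {"translation": [0.037, -0.015, 0.01], "angular": [0, 0, 0], "hand": 0.0854}
    - {"translation": [0.037, -0.015, 0.01], "angular": [0, 0, 0], "hand": 0.0854}
    - {"translation": [0.037, -0.015, 0.01], "angular": [0, 0, 0], "hand": 0.0854}
    - {"translation": [0.037, -0.015, 0.01], "angular": [0, 0, 0], "hand": 0.0854}
    - {"translation": [0.037, -0.015, 0.01], "angular": [0, 0, 0], "hand": 0.0854}
    - {"translation": [0.038, -0.014, 0.011], "angular": [0, 0, 0], "hand": 0.0854}
    - {"translation": [0, 0, 0], "angular": [0, 0, 0], "hand": 0.0854}
    - {"translation": [0, 0, 0], "angular": [0, 0, 0], "hand": 0.0854}

```text
time_s: 1.6
eef_pos: [0.4564, -0.2965, 0.1504]
eef_rot: [0.0, 0.978, 0.208, -0.0]
wrist_force: [-0.2, 0.1, 0.3]
opening: 1.0
```

```bash
python3 - <<'E'
from h import *
goto(.4565,-.296,.063,np.radians(23.9))
s=ctrl.camera("scene"); c=ctrl.camera("top")
crop(s,110,100,260,230,5,"pics/j.png"); crop(c,340,130,480,260,5,"pics/k.png")
E
```

```text
pos [ 0.4564 -0.2965  0.1504] F [-0.2  0.1  0.3] open 1.0 t 1.6
 d(now axes) [ 0.0003 -0.0005  0.0874]  d(after turn) [ 0.0003 -0.0004  0.0874]  turn [0.0003 0.0003 0.0013] rows 1.5894188652911398 0.0076239026263358375
```

View pics/j.png

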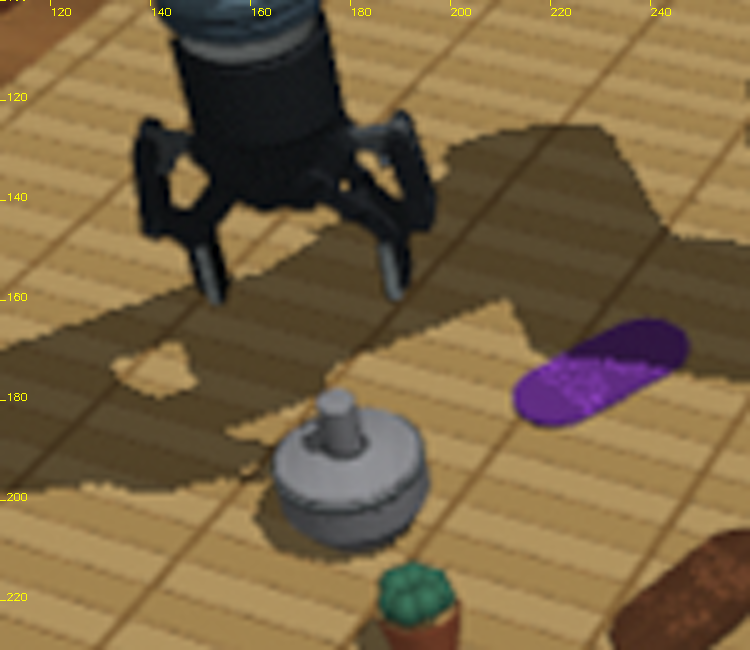

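```bash
python3 - <<'E'
from h import *
s=ctrl.camera("scene")
print(w2p(s,[.4564,-.2965,.163]),w2p(s,[.4565,-.296,.09]),w2p(s,[.4665,-.296,.09]),w2p(s,[.4565,-.286,.09]))
E
```

```text
[170.84579157 157.5281256 ] [175.76146543 178.48821163] [173.83016063 180.6968614 ] [178.88729659 179.35212781]
```

>>> apply_moves:
  plan:
    - {"translation": [0.001, -0.002, 0.022], "angular": [0, 0, 0], "hand": 0.0854}
    - {"translation": [0, 0, 0.022], "angular": [0, 0, 0], "hand": 0.0854}
    - {"translation": [0, 0, 0.022], "angular": [0, 0, 0], "hand": 0.0854}
    - {"translation": [0, 0, 0.019], "angular": [0, 0, 0], "hand": 0.0854}
    - {"translation": [0, 0, 0], "angular": [0, 0, 0], "hand": 0.06}
    - {"translation": [0, 0, 0], "angular": [0, 0, 0], "hand": 0.04}
    - {"translation": [0, 0, 0], "angular": [0, 0, 0], "hand": 0.028}
    - {"translation": [0, 0, 0], "angular": [0, 0, 0], "hand": 0.0}
    - {"translation": [0, 0, 0], "angular": [0, 0, 0], "hand": 0.0}
    - {"translation": [0, 0, 0], "angular": [0, 0, 0], "hand": 0.0}

```text
time_s: 3.0
eef_pos: [0.4573, -0.2949, 0.0665]
eef_rot: [0.001, 0.978, 0.207, 0.001]
wrist_force: [0.1, -1.1, 6.0]
opening: 0.234
```

>>> apply_moves:
  plan:
    - {"translation": [0, 0, 0], "angular": [0, 0, 0], "hand": 0.0}
    - {"translation": [0, 0, 0], "angular": [0, 0, 0], "hand": 0.0}

```text
time_s: 3.25
eef_pos: [0.4573, -0.2949, 0.0665]
eef_rot: [0.001, 0.978, 0.207, 0.001]
wrist_force: [-1.2, -1.2, 6.8]
opening: 0.24
```

```bash
python3 - <<'E'
from h import *
goto(.6128,-.106,.18,np.radians(23.9))
s=ctrl.camera("scene"); crop(s,110,100,260,230,5,"pics/l.png")
E
```

```text
pos [ 0.4573 -0.2949  0.0665] F [-1.2 -1.2  6.8] open 0.24 t 3.25
 d(now axes) [ 0.2188 -0.1093 -0.1137]  d(after turn) [ 0.2187 -0.1097 -0.1135]  turn [ 0.0022 -0.0006  0.0008] rows 4.903997132943403 0.013519864224159829
```

View pics/l.png

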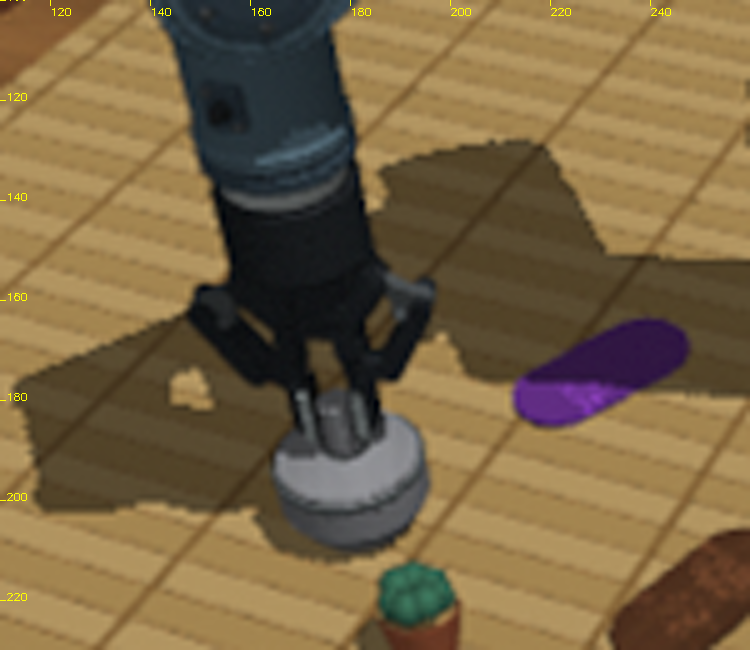

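>>> apply_moves:
  plan:
    - {"translation": [0, 0, -0.01], "angular": [0, 0, 0], "hand": 0.0}
    - {"translation": [0, 0, -0.02], "angular": [0, 0, 0], "hand": 0.0}
    - {"translation": [0, 0, -0.03], "angular": [0, 0, 0], "hand": 0.0}
    - {"translation": [0, 0, -0.03], "angular": [0, 0, 0], "hand": 0.0}
    - {"translation": [0.01, -0.005, -0.01], "angular": [0, 0, 0], "hand": 0.0}
    - {"translation": [0.02, -0.01, 0], "angular": [0, 0, 0], "hand": 0.0}
    - {"translation": [0.03, -0.015, 0], "angular": [0, 0, 0], "hand": 0.0}
    - {"translation": [0.03, -0.015, 0], "angular": [0, 0, 0], "hand": 0.0}
    - {"translation": [0.03, -0.015, 0], "angular": [0, 0, 0], "hand": 0.0}
    - {"translation": [0.03, -0.015, 0], "angular": [0, 0, 0], "hand": 0.0}

```text
time_s: 4.55
eef_pos: [0.5634, -0.1625, 0.164]
eef_rot: [-0.001, 0.978, 0.208, -0.001]
wrist_force: [0.1, 0.3, -1.5]
opening: 0.228
```

>>> apply_moves:
  plan:
    - {"translation": [0.03, -0.015, 0], "angular": [0, 0, 0], "hand": 0.0}
    - {"translation": [0.02, -0.01, 0], "angular": [0, 0, 0], "hand": 0.0}
    - {"translation": [0.013, -0.006, 0], "angular": [0, 0, 0], "hand": 0.0}
    - {"translation": [0.005, -0.003, 0], "angular": [0, 0, 0], "hand": 0.0}
    - {"translation": [0, 0, 0], "angular": [0, 0, 0], "hand": 0.0}
    - {"translation": [0, 0, 0], "angular": [0, 0, 0], "hand": 0.0}

```text
time_s: 5.3
eef_pos: [0.6112, -0.1067, 0.1653]
eef_rot: [0.0, 0.978, 0.207, -0.0]
wrist_force: [0.2, 0.7, -1.9]
opening: 0.234
```

```bash
python3 - <<'E'
from h import *
goto(.6128,-.106,.073,np.radians(23.9))
s=ctrl.camera("scene"); crop(s,140,140,290,270,5,"pics/m.png")
c=ctrl.camera("top"); crop(c,260,80,400,190,5,"pics/m2.png")
E
```

```text
pos [ 0.6112 -0.1067  0.1653] F [ 0.2  0.7 -1.9] open 0.234 t 5.3
 d(now axes) [ 0.0017 -0.      0.0923]  d(after turn) [ 0.0017 -0.      0.0923]  turn [ 0.      0.0003 -0.0003] rows 1.6780224371735177 0.0023254113355579563
```

View pics/m.png

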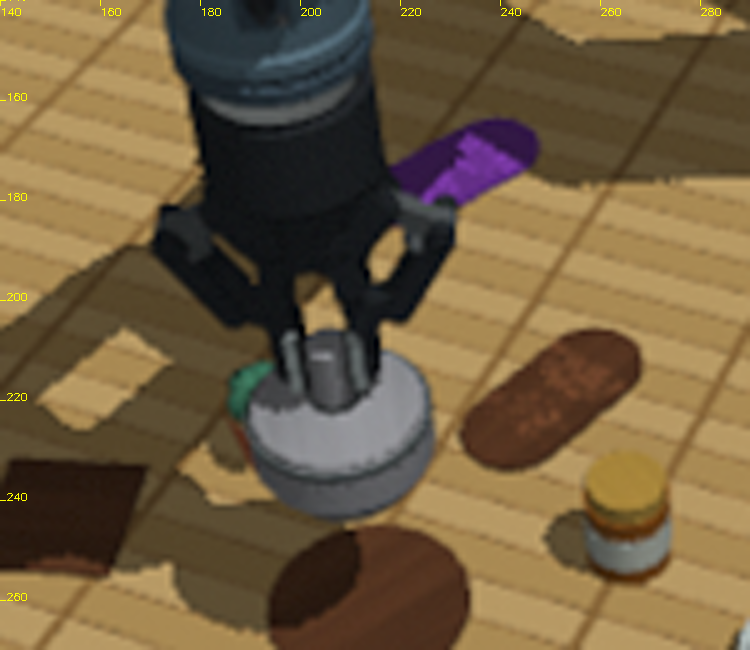

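>>> apply_moves:
  plan:
    - {"translation": [0.002, 0, 0.02], "angular": [0, 0, 0], "hand": 0.0}
    - {"translation": [0, 0, 0.025], "angular": [0, 0, 0], "hand": 0.0}
    - {"translation": [0, 0, 0.02], "angular": [0, 0, 0], "hand": 0.0}
    - {"translation": [0, 0, 0.013], "angular": [0, 0, 0], "hand": 0.0}
    - {"translation": [0, 0, 0.007], "angular": [0, 0, 0], "hand": 0.0}
    - {"translation": [0, 0, 0.004], "angular": [0, 0, 0], "hand": 0.0}
    - {"translation": [0, 0, 0.002], "angular": [0, 0, 0], "hand": 0.0}
    - {"translation": [0, 0, 0], "angular": [0, 0, 0], "hand": 0.0}
    - {"translation": [0, 0, 0], "angular": [0, 0, 0], "hand": 0.0}

```text
time_s: 6.52
eef_pos: [0.6138, -0.1053, 0.0748]
eef_rot: [0.0, 0.978, 0.207, 0.0]
wrist_force: [-0.4, -0.9, -1.7]
opening: 0.236
```

>>> apply_moves:
  plan:
    - {"translation": [0, 0, 0.002], "angular": [0, 0, 0], "hand": 0.0}
    - {"translation": [0, 0, 0.001], "angular": [0, 0, 0], "hand": 0.0}
    - {"translation": [0, 0, 0.001], "angular": [0, 0, 0], "hand": 0.0}
    - {"translation": [0, 0, 0], "angular": [0, 0, 0], "hand": 0.0}

```text
time_s: 7.02
eef_pos: [0.6135, -0.1052, 0.0705]
eef_rot: [0.0, 0.978, 0.207, 0.0]
wrist_force: [-1.5, -0.6, 0.8]
opening: 0.234
```

>>> apply_moves:
  plan:
    - {"translation": [0, 0, 0], "angular": [0, 0, 0], "hand": 0.03}
    - {"translation": [0, 0, 0], "angular": [0, 0, 0], "hand": 0.05}
    - {"translation": [0, 0, 0], "angular": [0, 0, 0], "hand": 0.0854}
    - {"translation": [0, 0, 0], "angular": [0, 0, 0], "hand": 0.0854}
    - {"translation": [0, 0, -0.02], "angular": [0, 0, 0], "hand": 0.0854}
    - {"translation": [0, 0, -0.04], "angular": [0, 0, 0], "hand": 0.0854}
    - {"translation": [0, 0, -0.04], "angular": [0, 0, 0], "hand": 0.0854}

```text
time_s: 7.9
eef_pos: [0.6136, -0.1052, 0.1728]
eef_rot: [0.0, 0.978, 0.207, 0.0]
wrist_force: [-0.3, -1.3, 0.8]
opening: 0.999
```

```bash
python3 - <<'E'
from h import *
goto(.6015,.108,.12,np.radians(13))
s=ctrl.camera("scene"); crop(s,140,140,290,270,5,"pics/n.png")
E
```

```text
pos [ 0.6136 -0.1052  0.1728] F [-0.3 -1.3  0.8] open 0.999 t 7.9
 d(now axes) [ 0.0754 -0.1998  0.0527]  d(after turn) [ 0.0362 -0.2105  0.0528]  turn [ 0.0005 -0.0006  0.191 ] rows 3.9995128288089012 1.0608708411245007
```

View pics/n.png

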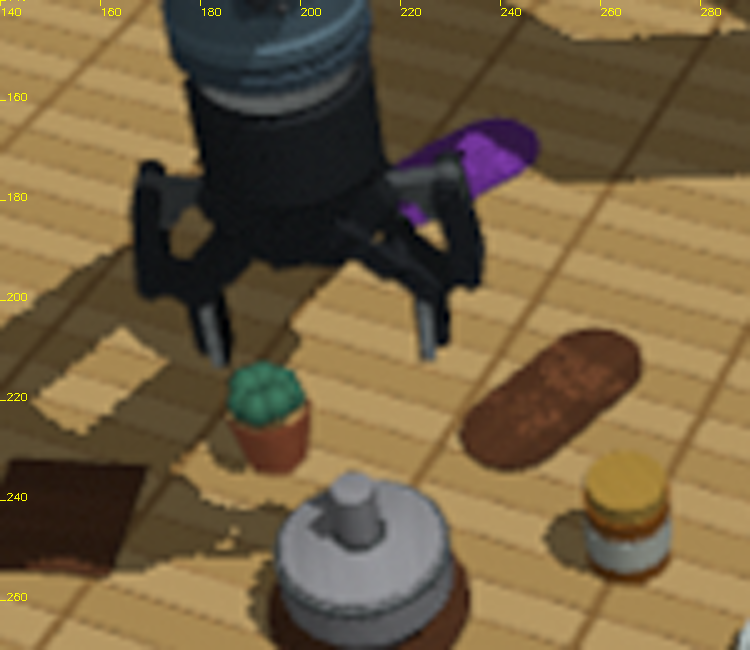

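The bowl stands on the large pad, with its knob at about (210,239). Next is the spoon rest.

>>> apply_moves:
  plan:
    - {"translation": [0, 0, 0], "angular": [0, 0, 0.096], "hand": 0.0854}
    - {"translation": [0, 0, 0], "angular": [0, 0, 0.095], "hand": 0.0854}
    - {"translation": [0.006, -0.035, 0.005], "angular": [0, 0, 0], "hand": 0.0854}
    - {"translation": [0.006, -0.035, 0.005], "angular": [0, 0, 0], "hand": 0.0854}
    - {"translation": [0.006, -0.035, 0.01], "angular": [0, 0, 0], "hand": 0.0854}
    - {"translation": [0.006, -0.035, 0.01], "angular": [0, 0, 0], "hand": 0.0854}
    - {"translation": [0.006, -0.035, 0.01], "angular": [0, 0, 0], "hand": 0.0854}
    - {"translation": [0.006, -0.0355, 0.01], "angular": [0, 0, 0], "hand": 0.0854}
    - {"translation": [0, 0, 0], "angular": [0, 0, 0], "hand": 0.0854}

```text
time_s: 9.07
eef_pos: [0.6006, 0.1105, 0.1206]
eef_rot: [-0.0, 0.993, 0.115, -0.0]
wrist_force: [-0.3, 0.3, 0.0]
opening: 1.003
```

```bash
python3 - <<'E'
from h import *
goto(.6015,.108,.004,np.radians(13))
s=ctrl.camera("scene"); crop(s,240,180,390,310,5,"pics/o.png")
c=ctrl.camera("top"); crop(c,160,100,380,240,3.5,"pics/o2.png")
print(p2w(c,0,0,0))
E
```

```text
pos [0.6006 0.1105 0.1206] F [-0.3  0.3  0. ] open 1.003 t 9.075
 d(now axes) [0.0004 0.0027 0.1166]  d(after turn) [0.0003 0.0026 0.1166]  turn [-0.0005  0.0003  0.0033] rows 2.121049102919232 0.01870521853778861
[0.94371984 0.60682464 0.        ]
```

View pics/o.png

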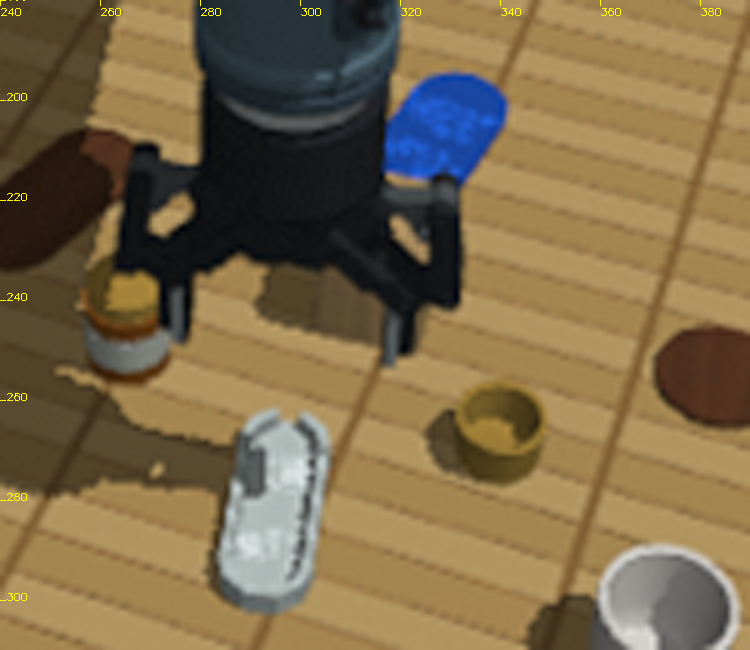

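View pics/o2.png

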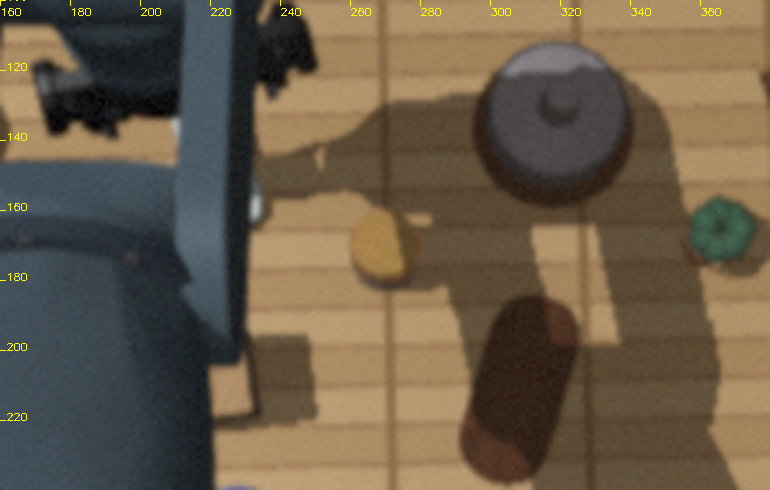

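>>> apply_moves:
  plan:
    - {"translation": [0, 0.0025, 0.025], "angular": [0, 0, 0], "hand": 0.0854}
    - {"translation": [0, 0, 0.03], "angular": [0, 0, 0], "hand": 0.0854}
    - {"translation": [0, 0, 0.03], "angular": [0, 0, 0], "hand": 0.0854}
    - {"translation": [0, 0, 0.02], "angular": [0, 0, 0], "hand": 0.0854}
    - {"translation": [0, 0, 0.01], "angular": [0, 0, 0], "hand": 0.0854}
    - {"translation": [0, 0, 0], "angular": [0, 0, 0], "hand": 0.065}
    - {"translation": [0, 0, 0], "angular": [0, 0, 0], "hand": 0.053}
    - {"translation": [0, 0, 0], "angular": [0, 0, 0], "hand": 0.053}

```text
time_s: 10.18
eef_pos: [0.6026, 0.1057, 0.0064]
eef_rot: [0.0, 0.994, 0.113, 0.001]
wrist_force: [0.5, -0.9, -0.9]
opening: 0.62
```

>>> apply_moves:
  plan:
    - {"translation": [0, -0.0015, 0.002], "angular": [0, 0, 0], "hand": 0.05}
    - {"translation": [0, 0, 0], "angular": [0, 0, 0], "hand": 0.047}
    - {"translation": [0, 0, 0], "angular": [0, 0, 0], "hand": 0.044}
    - {"translation": [0, 0, 0], "angular": [0, 0, 0], "hand": 0.0}
    - {"translation": [0, 0, 0], "angular": [0, 0, 0], "hand": 0.0}
    - {"translation": [0, 0, 0], "angular": [0, 0, 0], "hand": 0.0}

```text
time_s: 10.92
eef_pos: [0.6017, 0.1072, 0.0037]
eef_rot: [-0.0, 0.994, 0.113, 0.0]
wrist_force: [-1.9, 0.8, 4.8]
opening: 0.492
```

```bash
python3 - <<'E'
from h import *
goto(.4463,-.0815,.12,np.radians(-17.4))
s=ctrl.camera("scene"); crop(s,240,180,390,310,5,"pics/p.png")
E
```

```text
pos [0.6017 0.1072 0.0037] F [-1.9  0.8  4.8] open 0.492 t 10.925
 d(now axes) [-0.1938  0.1489 -0.1164]  d(after turn) [-0.0919  0.2265 -0.1163]  turn [-2.000e-04 -5.000e-04  5.305e-01] rows 4.921480821977532 2.9474196096427208
```

View pics/p.png

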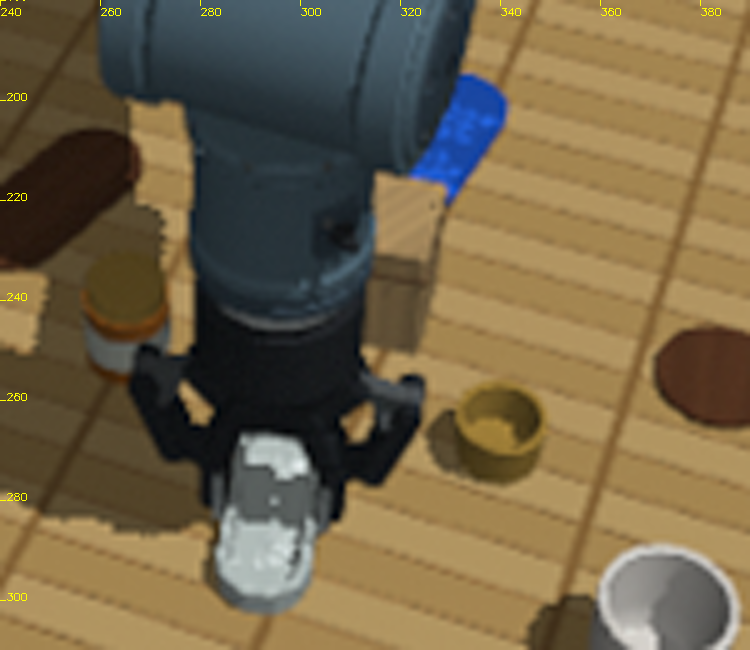

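>>> apply_moves:
  plan:
    - {"translation": [0, 0, -0.005], "angular": [0, 0, 0], "hand": 0.0}
    - {"translation": [0, 0, -0.015], "angular": [0, 0, 0], "hand": 0.0}
    - {"translation": [0, 0, -0.02], "angular": [0, 0, 0], "hand": 0.0}
    - {"translation": [0, 0, -0.025], "angular": [0, 0, 0], "hand": 0.0}
    - {"translation": [0, 0, -0.025], "angular": [0, 0, 0.1], "hand": 0.0}
    - {"translation": [0, 0, -0.025], "angular": [0, 0, 0.12], "hand": 0.0}
    - {"translation": [0, 0, -0.015], "angular": [0, 0, 0.12], "hand": 0.0}
    - {"translation": [0, 0, 0], "angular": [0, 0, 0.12], "hand": 0.0}
    - {"translation": [0, 0, 0], "angular": [0, 0, 0.07], "hand": 0.0}
    - {"translation": [-0.006, 0.015, 0], "angular": [0, 0, 0], "hand": 0.0}

```text
time_s: 12.22
eef_pos: [0.5916, 0.0946, 0.1347]
eef_rot: [-0.0, 0.989, -0.15, 0.001]
wrist_force: [-0.9, -0.5, -0.9]
opening: 0.495
```

>>> apply_moves:
  plan:
    - {"translation": [-0.012, 0.03, 0], "angular": [0, 0, 0], "hand": 0.0}
    - {"translation": [-0.014, 0.034, 0], "angular": [0, 0, 0], "hand": 0.0}
    - {"translation": [-0.014, 0.034, 0], "angular": [0, 0, 0], "hand": 0.0}
    - {"translation": [-0.014, 0.034, 0], "angular": [0, 0, 0], "hand": 0.0}
    - {"translation": [-0.014, 0.034, 0], "angular": [0, 0, 0], "hand": 0.0}
    - {"translation": [-0.01, 0.026, 0], "angular": [0, 0, 0], "hand": 0.0}
    - {"translation": [-0.006, 0.015, 0], "angular": [0, 0, 0], "hand": 0.0}
    - {"translation": [-0.002, 0.005, 0], "angular": [0, 0, 0], "hand": 0.0}
    - {"translation": [0, 0, 0], "angular": [0, 0, 0], "hand": 0.0}
    - {"translation": [0, 0, 0], "angular": [0, 0, 0], "hand": 0.0}

```text
time_s: 13.48
eef_pos: [0.4462, -0.0816, 0.1333]
eef_rot: [-0.0, 0.989, -0.151, 0.0]
wrist_force: [-0.1, 0.5, -0.7]
opening: 0.496
```

```bash
python3 - <<'E'
from h import *
goto(.4463,-.0815,.008,np.radians(-17.4))
s=ctrl.camera("scene"); crop(s,180,120,330,250,5,"pics/q.png")
E
```

```text
pos [ 0.4462 -0.0816  0.1333] F [-0.1  0.5 -0.7] open 0.496 t 13.475
 d(now axes) [ 0.000e+00 -1.000e-04  1.253e-01]  d(after turn) [ 0.     -0.0002  0.1253]  turn [-0.0002 -0.0001  0.0014] rows 2.2785349754642743 0.008001446377162097
```

View pics/q.png

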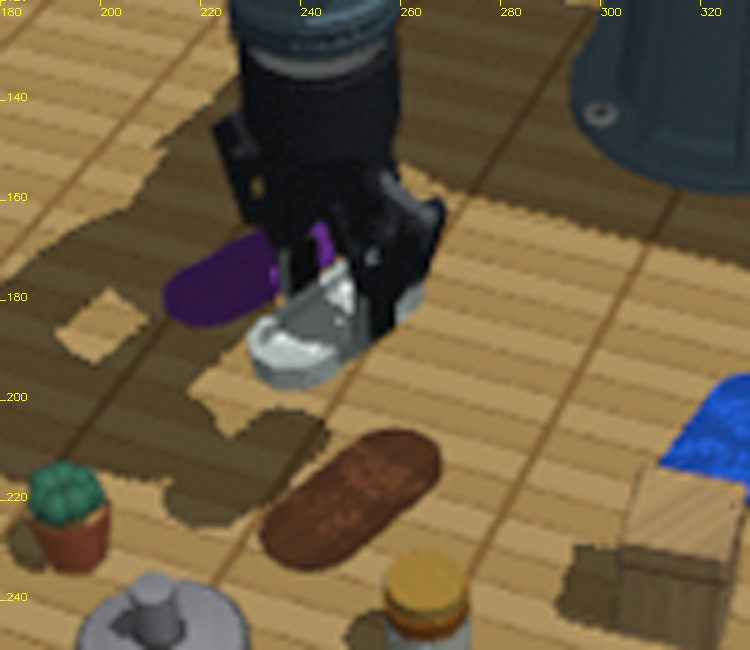

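Held and level. Lowering it now.

>>> apply_moves:
  plan:
    - {"translation": [0, 0, 0.02], "angular": [0, 0, 0], "hand": 0.0}
    - {"translation": [0, 0, 0.03], "angular": [0, 0, 0], "hand": 0.0}
    - {"translation": [0, 0, 0.03], "angular": [0, 0, 0], "hand": 0.0}
    - {"translation": [0, 0, 0.02], "angular": [0, 0, 0], "hand": 0.0}
    - {"translation": [0, 0, 0.012], "angular": [0, 0, 0], "hand": 0.0}
    - {"translation": [0, 0, 0.006], "angular": [0, 0, 0], "hand": 0.0}
    - {"translation": [0, 0, 0.003], "angular": [0, 0, 0], "hand": 0.0}
    - {"translation": [0, 0, 0.002], "angular": [0, 0, 0], "hand": 0.0}
    - {"translation": [0, 0, 0], "angular": [0, 0, 0], "hand": 0.0}
    - {"translation": [0, 0, 0], "angular": [0, 0, 0], "hand": 0.0}

```text
time_s: 14.78
eef_pos: [0.4461, -0.0822, 0.0106]
eef_rot: [0.0, 0.989, -0.151, 0.0]
wrist_force: [0.4, 0.7, -1.9]
opening: 0.493
```

>>> apply_moves:
  plan:
    - {"translation": [0, 0, 0.001], "angular": [0, 0, 0], "hand": 0.0}
    - {"translation": [0, 0, 0.001], "angular": [0, 0, 0], "hand": 0.0}
    - {"translation": [0, 0, 0.001], "angular": [0, 0, 0], "hand": 0.0}
    - {"translation": [0, 0, 0], "angular": [0, 0, 0], "hand": 0.0}

```text
time_s: 15.28
eef_pos: [0.4459, -0.0821, 0.0077]
eef_rot: [-0.0, 0.989, -0.151, -0.0]
wrist_force: [-2.8, 1.2, 5.8]
opening: 0.495
```

Contact. Releasing.

>>> apply_moves:
  plan:
    - {"translation": [0, 0, 0], "angular": [0, 0, 0], "hand": 0.05}
    - {"translation": [0, 0, 0], "angular": [0, 0, 0], "hand": 0.06}
    - {"translation": [0, 0, 0], "angular": [0, 0, 0], "hand": 0.0854}
    - {"translation": [0, 0, -0.01], "angular": [0, 0, 0], "hand": 0.0854}
    - {"translation": [0, 0, -0.03], "angular": [0, 0, 0], "hand": 0.0854}
    - {"translation": [0, 0, -0.05], "angular": [0, 0, 0], "hand": 0.0854}
    - {"translation": [0, 0, -0.05], "angular": [0, 0, 0], "hand": 0.0854}

```text
time_s: 16.15
eef_pos: [0.4455, -0.082, 0.1492]
eef_rot: [-0.0, 0.989, -0.151, -0.0]
wrist_force: [0.6, -1.7, -0.2]
opening: 1.002
```

```bash
python3 - <<'E'
from h import *
goto(.455,.112,.16,np.radians(8))
s=ctrl.camera("scene"); crop(s,180,160,340,290,5,"pics/r.png")
E
```

```text
pos [ 0.4455 -0.082   0.1492] F [ 0.6 -1.7 -0.2] open 1.002 t 16.15
 d(now axes) [-0.0489 -0.1879 -0.0108]  d(after turn) [ 0.0364 -0.1908 -0.0108]  turn [-0.      0.     -0.4428] rows 3.536229606917787 2.46008369857693
```

View pics/r.png

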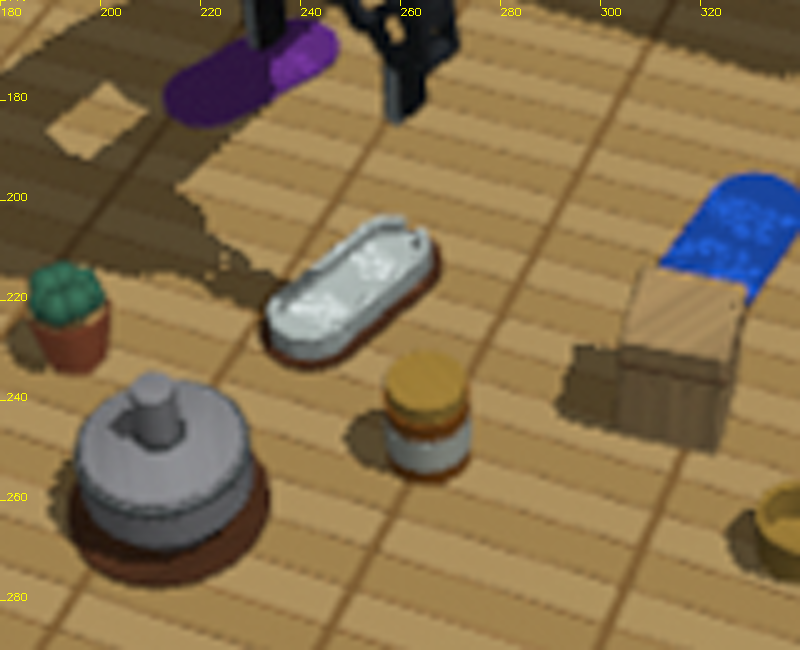

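The spoon rest sits on the oblong pad. Next is the caddy.

>>> apply_moves:
  plan:
    - {"translation": [0, 0, -0.005], "angular": [0, 0, -0.14], "hand": 0.0854}
    - {"translation": [0, 0, -0.005], "angular": [0, 0, -0.15], "hand": 0.0854}
    - {"translation": [0, 0, 0], "angular": [0, 0, -0.153], "hand": 0.0854}
    - {"translation": [0.006, -0.032, 0], "angular": [0, 0, 0], "hand": 0.0854}
    - {"translation": [0.006, -0.032, 0], "angular": [0, 0, 0], "hand": 0.0854}
    - {"translation": [0.006, -0.032, 0], "angular": [0, 0, 0], "hand": 0.0854}
    - {"translation": [0.006, -0.032, 0], "angular": [0, 0, 0], "hand": 0.0854}
    - {"translation": [0.006, -0.032, 0], "angular": [0, 0, 0], "hand": 0.0854}
    - {"translation": [0.006, -0.031, 0], "angular": [0, 0, 0], "hand": 0.0854}
    - {"translation": [0, 0, 0], "angular": [0, 0, 0], "hand": 0.0854}

```text
time_s: 17.45
eef_pos: [0.4547, 0.1136, 0.1577]
eef_rot: [-0.0, 0.997, 0.071, 0.0]
wrist_force: [0.9, -0.2, -0.1]
opening: 0.997
```

```bash
python3 - <<'E'
from h import *
s=ctrl.camera("scene")
f=lambda X,Y,z:p2w(s,180+X/5-.4,160+Y/5-.4,z)
a,b=f(617,437,0),f(717,453,0); d=b-a; print(a,b,np.degrees(np.arctan2(d[1],d[0]))-90,np.linalg.norm(d))
a,b=f(620,346,.076),f(732,363,.076); d=b-a; print(a,b,np.degrees(np.arctan2(d[1],d[0]))-90,np.linalg.norm(d))
goto(.455,.112,.045,np.radians(8))
crop(s,240,120,400,250,5,"pics/s.png")
E
```

```text
[0.48767949 0.09174353 0.        ] [4.78818803e-01 1.43850598e-01 1.11022302e-16] 9.650696783724683 0.05285507258721266
[0.49275242 0.09233261 0.076     ] [0.48322442 0.14765157 0.076     ] 9.772601776893353 0.05613350134703229
pos [0.4548 0.1126 0.1576] F [ 0.4 -0.8  0. ] open 0.996 t 17.5
 d(now axes) [1.000e-04 6.000e-04 1.126e-01]  d(after turn) [1.000e-04 6.000e-04 1.126e-01]  turn [ 0.0003 -0.0003  0.0024] rows 2.046903656687517 0.013822684102713147
```

View pics/s.png

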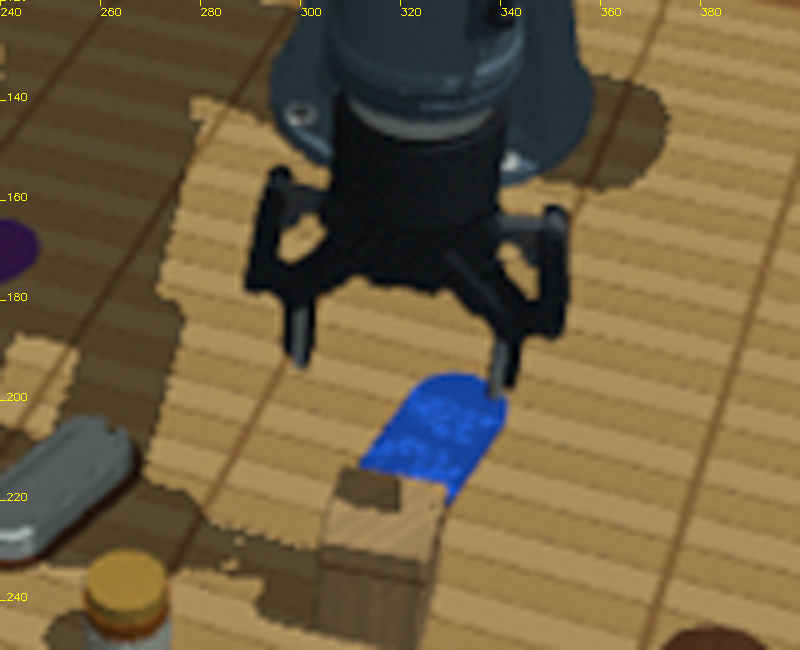

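>>> apply_moves:
  plan:
    - {"translation": [0.001, 0, 0.025], "angular": [0, 0, -0.015], "hand": 0.0854}
    - {"translation": [0, 0, 0.03], "angular": [0, 0, 0], "hand": 0.0854}
    - {"translation": [0, 0, 0.03], "angular": [0, 0, 0], "hand": 0.0854}
    - {"translation": [0, 0, 0.02], "angular": [0, 0, 0], "hand": 0.0854}
    - {"translation": [0, 0, 0.009], "angular": [0, 0, 0], "hand": 0.0854}
    - {"translation": [0, 0, 0], "angular": [0, 0, 0], "hand": 0.068}
    - {"translation": [0, 0, 0], "angular": [0, 0, 0], "hand": 0.062}
    - {"translation": [0, 0, 0], "angular": [0, 0, 0], "hand": 0.058}
    - {"translation": [0, 0, 0], "angular": [0, 0, 0], "hand": 0.0}
    - {"translation": [0, 0, 0], "angular": [0, 0, 0], "hand": 0.0}

```text
time_s: 18.75
eef_pos: [0.457, 0.1122, 0.0446]
eef_rot: [0.0, 0.997, 0.077, 0.001]
wrist_force: [-0.6, -0.5, 6.0]
opening: 0.65
```

>>> apply_moves:
  plan:
    - {"translation": [0, 0, 0], "angular": [0, 0, 0], "hand": 0.0}
    - {"translation": [0, 0, 0], "angular": [0, 0, 0], "hand": 0.0}

```text
time_s: 19.0
eef_pos: [0.457, 0.1122, 0.0446]
eef_rot: [0.0, 0.997, 0.077, 0.001]
wrist_force: [-0.9, -1.3, 5.7]
opening: 0.642
```

```bash
python3 - <<'E'
from h import *
goto(.621,-.288,.22,np.radians(17.3))
s=ctrl.camera("scene");crop(s,240,120,400,250,5,"pics/t.png")
E
```

```text
pos [0.457  0.1122 0.0446] F [-0.9 -1.3  5.7] open 0.642 t 19.0
 d(now axes) [ 0.1007  0.4208 -0.175 ]  d(after turn) [ 0.0376  0.4308 -0.1754]  turn [ 0.0007 -0.0022 -0.147 ] rows 8.48518662041525 0.8164981622641506
```

View pics/t.png

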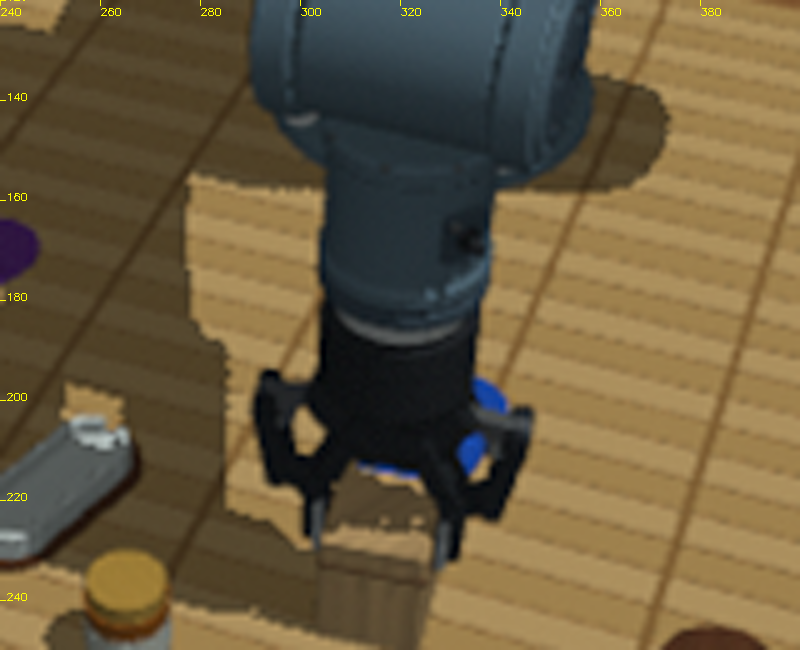

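>>> apply_moves:
  plan:
    - {"translation": [0, 0, -0.005], "angular": [0, 0, 0], "hand": 0.0}
    - {"translation": [0, 0, -0.015], "angular": [0, 0, 0], "hand": 0.0}
    - {"translation": [0, 0, -0.025], "angular": [0, 0, 0], "hand": 0.0}
    - {"translation": [0, 0, -0.03], "angular": [0, 0, -0.03], "hand": 0.0}
    - {"translation": [0, 0, -0.035], "angular": [0, 0, -0.05], "hand": 0.0}
    - {"translation": [0, 0, -0.03], "angular": [0, 0, -0.05], "hand": 0.0}
    - {"translation": [0, 0, -0.015], "angular": [0, 0, -0.017], "hand": 0.0}
    - {"translation": [0.001, 0.015, -0.005], "angular": [0, 0, 0], "hand": 0.0}
    - {"translation": [0.003, 0.03, 0], "angular": [0, 0, 0], "hand": 0.0}
    - {"translation": [0.004, 0.041, 0], "angular": [0, 0, 0], "hand": 0.0}

```text
time_s: 20.3
eef_pos: [0.4886, 0.0314, 0.2021]
eef_rot: [-0.0, 0.989, 0.151, -0.001]
wrist_force: [0.4, 0.4, -1.7]
opening: 0.646
```

>>> apply_moves:
  plan:
    - {"translation": [0.004, 0.045, 0], "angular": [0, 0, 0], "hand": 0.0}
    - {"translation": [0.004, 0.045, 0], "angular": [0, 0, 0], "hand": 0.0}
    - {"translation": [0.004, 0.045, 0], "angular": [0, 0, 0], "hand": 0.0}
    - {"translation": [0.004, 0.045, 0], "angular": [0, 0, 0], "hand": 0.0}
    - {"translation": [0.004, 0.045, 0], "angular": [0, 0, 0], "hand": 0.0}
    - {"translation": [0.004, 0.045, 0], "angular": [0, 0, 0], "hand": 0.0}
    - {"translation": [0.003, 0.035, 0], "angular": [0, 0, 0], "hand": 0.0}
    - {"translation": [0.002, 0.025, 0], "angular": [0, 0, 0], "hand": 0.0}
    - {"translation": [0.001, 0.015, 0], "angular": [0, 0, 0], "hand": 0.0}
    - {"translation": [0, 0, 0], "angular": [0, 0, 0], "hand": 0.0}

```text
time_s: 21.55
eef_pos: [0.6196, -0.2889, 0.2019]
eef_rot: [-0.001, 0.989, 0.15, -0.001]
wrist_force: [-0.4, 0.2, -3.2]
opening: 0.653
```

```bash
python3 - <<'E'
from h import *
goto(.621,-.288,.05,np.radians(17.3))
s=ctrl.camera("scene");crop(s,90,120,250,250,5,"pics/u.png")
E
```

```text
pos [ 0.6196 -0.2889  0.2019] F [-0.4  0.2 -3.2] open 0.653 t 21.55
 d(now axes) [ 0.0018 -0.0002  0.1519]  d(after turn) [ 0.0016 -0.0004  0.1519]  turn [-0.0016  0.0014 -0.0017] rows 2.76135442520612 0.015161285941830896
```

View pics/u.png

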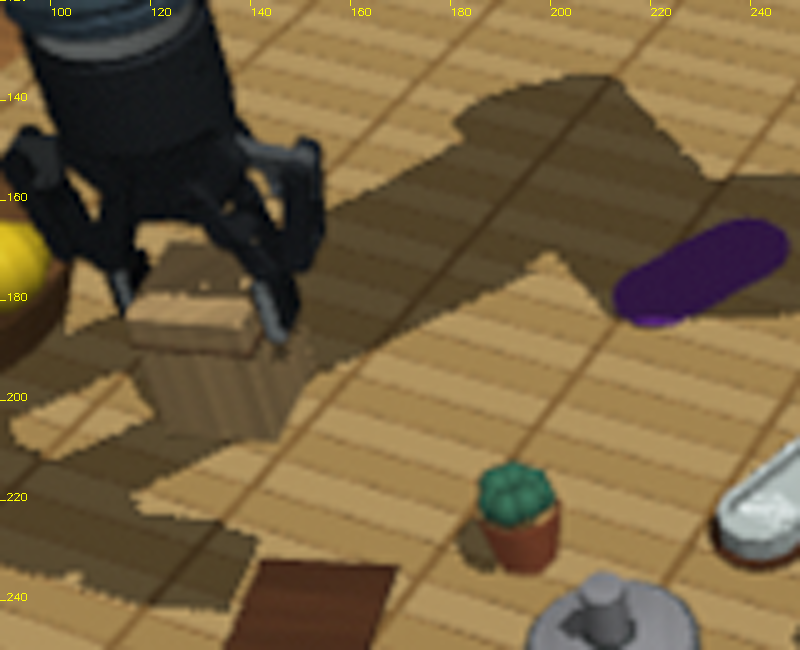

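>>> apply_moves:
  plan:
    - {"translation": [0.0015, 0, 0.02], "angular": [0, 0, 0], "hand": 0.0}
    - {"translation": [0, 0, 0.035], "angular": [0, 0, 0], "hand": 0.0}
    - {"translation": [0, 0, 0.035], "angular": [0, 0, 0], "hand": 0.0}
    - {"translation": [0, 0, 0.03], "angular": [0, 0, 0], "hand": 0.0}
    - {"translation": [0, 0, 0.016], "angular": [0, 0, 0], "hand": 0.0}
    - {"translation": [0, 0, 0.008], "angular": [0, 0, 0], "hand": 0.0}
    - {"translation": [0, 0, 0.004], "angular": [0, 0, 0], "hand": 0.0}
    - {"translation": [0, 0, 0.002], "angular": [0, 0, 0], "hand": 0.0}
    - {"translation": [0, 0, 0], "angular": [0, 0, 0], "hand": 0.0}
    - {"translation": [0, 0, 0], "angular": [0, 0, 0], "hand": 0.0}

```text
time_s: 22.85
eef_pos: [0.622, -0.2879, 0.054]
eef_rot: [0.0, 0.989, 0.15, 0.0]
wrist_force: [-0.6, 0.7, -2.9]
opening: 0.648
```

>>> apply_moves:
  plan:
    - {"translation": [0, 0, 0.001], "angular": [0, 0, 0], "hand": 0.0}
    - {"translation": [0, 0, 0.001], "angular": [0, 0, 0], "hand": 0.0}
    - {"translation": [0, 0, 0], "angular": [0, 0, 0], "hand": 0.0}

```text
time_s: 23.22
eef_pos: [0.6215, -0.2876, 0.0511]
eef_rot: [-0.0, 0.989, 0.15, -0.0]
wrist_force: [0.5, 0.7, -1.4]
opening: 0.647
```

>>> apply_moves:
  plan:
    - {"translation": [0, 0, 0.001], "angular": [0, 0, 0], "hand": 0.0}
    - {"translation": [0, 0, 0.0015], "angular": [0, 0, 0], "hand": 0.0}
    - {"translation": [0, 0, 0], "angular": [0, 0, 0], "hand": 0.0}
    - {"translation": [0, 0, 0], "angular": [0, 0, 0], "hand": 0.0}

```text
time_s: 23.72
eef_pos: [0.6217, -0.2876, 0.0487]
eef_rot: [-0.0, 0.989, 0.15, 0.0]
wrist_force: [0.9, -0.2, -1.5]
opening: 0.645
```

>>> apply_moves:
  plan:
    - {"translation": [0, 0, 0.001], "angular": [0, 0, 0], "hand": 0.0}
    - {"translation": [0, 0, 0], "angular": [0, 0, 0], "hand": 0.0}

```text
time_s: 23.98
eef_pos: [0.6217, -0.2876, 0.0487]
eef_rot: [0.0, 0.989, 0.15, -0.0]
wrist_force: [-4.0, 1.8, 4.7]
opening: 0.647
```

>>> apply_moves:
  plan:
    - {"translation": [0, 0, 0], "angular": [0, 0, 0], "hand": 0.062}
    - {"translation": [0, 0, 0], "angular": [0, 0, 0], "hand": 0.07}
    - {"translation": [0, 0, 0], "angular": [0, 0, 0], "hand": 0.0854}
    - {"translation": [0, 0, -0.01], "angular": [0, 0, 0], "hand": 0.0854}
    - {"translation": [0, 0, -0.04], "angular": [0, 0, 0], "hand": 0.0854}
    - {"translation": [0, 0, -0.05], "angular": [0, 0, 0], "hand": 0.0854}
    - {"translation": [0, 0, -0.04], "angular": [0, 0, 0], "hand": 0.0854}

```text
time_s: 24.85
eef_pos: [0.6222, -0.288, 0.191]
eef_rot: [0.001, 0.989, 0.15, 0.001]
wrist_force: [0.9, 0.7, 0.5]
opening: 1.0
```

```bash
python3 - <<'E'
from h import *
goto(.619,.2975,.17,np.radians(17.3))
s=ctrl.camera("scene");crop(s,120,150,280,280,5,"pics/v.png")
E
```

```text
pos [ 0.6222 -0.288   0.191 ] F [0.9 0.7 0.5] open 1.0 t 24.85
 d(now axes) [ 0.1709 -0.56    0.0201]  d(after turn) [ 0.171  -0.5599  0.021 ]  turn [ 0.0021 -0.0016 -0.0001] rows 10.65162223650128 0.01458043679618385
```

View pics/v.png

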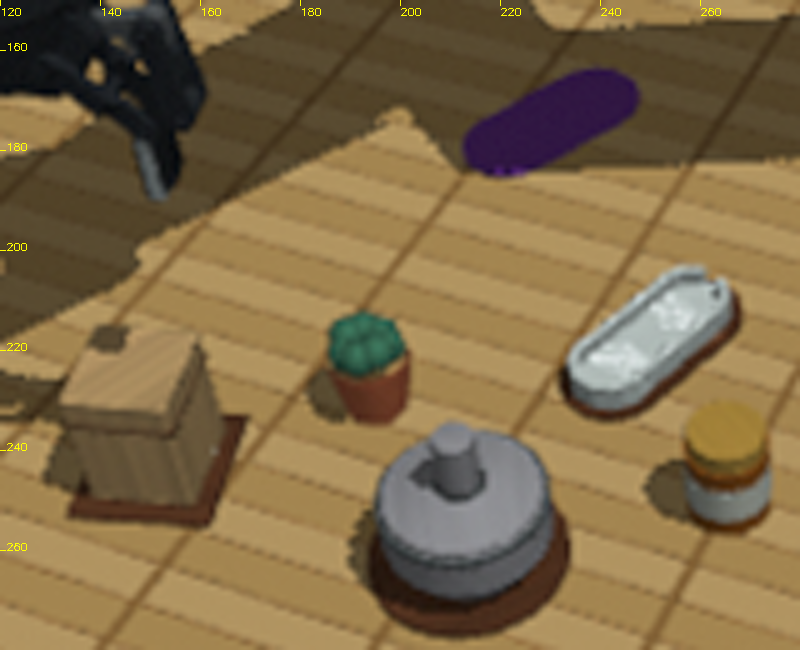

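The caddy is on its pad. Next is the cup.

>>> apply_moves:
  plan:
    - {"translation": [0.006, -0.02, 0], "angular": [0, 0, 0], "hand": 0.0854}
    - {"translation": [0.014, -0.045, 0], "angular": [0, 0, 0], "hand": 0.0854}
    - {"translation": [0.014, -0.045, 0], "angular": [0, 0, 0], "hand": 0.0854}
    - {"translation": [0.014, -0.045, 0], "angular": [0, 0, 0], "hand": 0.0854}
    - {"translation": [0.014, -0.045, 0], "angular": [0, 0, 0], "hand": 0.0854}
    - {"translation": [0.014, -0.045, 0], "angular": [0, 0, 0], "hand": 0.0854}
    - {"translation": [0.014, -0.045, 0], "angular": [0, 0, 0], "hand": 0.0854}
    - {"translation": [0.014, -0.045, 0], "angular": [0, 0, 0], "hand": 0.0854}
    - {"translation": [0.014, -0.045, 0], "angular": [0, 0, 0], "hand": 0.0854}
    - {"translation": [0.014, -0.045, 0], "angular": [0, 0, 0], "hand": 0.0854}

```text
time_s: 26.15
eef_pos: [0.6196, 0.1599, 0.1864]
eef_rot: [-0.0, 0.989, 0.151, -0.001]
wrist_force: [-0.2, -0.3, 0.5]
opening: 1.0
```

>>> apply_moves:
  plan:
    - {"translation": [0.014, -0.045, 0], "angular": [0, 0, 0], "hand": 0.0854}
    - {"translation": [0.014, -0.045, 0], "angular": [0, 0, 0], "hand": 0.0854}
    - {"translation": [0.01, -0.035, 0], "angular": [0, 0, 0], "hand": 0.0854}
    - {"translation": [0.003, -0.01, 0.01], "angular": [0, 0, 0], "hand": 0.0854}
    - {"translation": [0, 0, 0.01], "angular": [0, 0, 0], "hand": 0.0854}
    - {"translation": [0, 0, 0], "angular": [0, 0, 0], "hand": 0.0854}

```text
time_s: 26.9
eef_pos: [0.6192, 0.297, 0.1654]
eef_rot: [0.0, 0.989, 0.15, -0.002]
wrist_force: [-0.2, -0.6, -0.4]
opening: 1.002
```

```bash
python3 - <<'E'
from h import *
goto(.619,.2975,.022,np.radians(17.3))
s=ctrl.camera("scene");crop(s,280,180,440,330,4.5,"pics/w.png")
c=ctrl.camera("top");crop(c,280,90,450,245,4.5,"pics/w2.png")
E
```

```text
pos [0.6192 0.297  0.1654] F [-0.2 -0.6 -0.4] open 1.002 t 26.9
 d(now axes) [ 0.0005 -0.0006  0.1434]  d(after turn) [-1.000e-04 -6.000e-04  1.434e-01]  turn [ 0.0003  0.0041 -0.0012] rows 2.6077547443515257 0.023859070799374743
```

View pics/w.png

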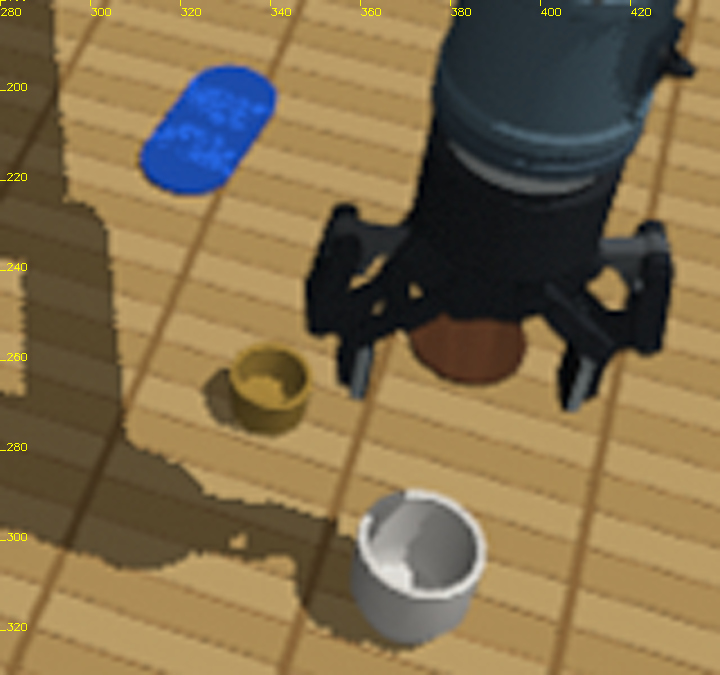

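View pics/w2.png

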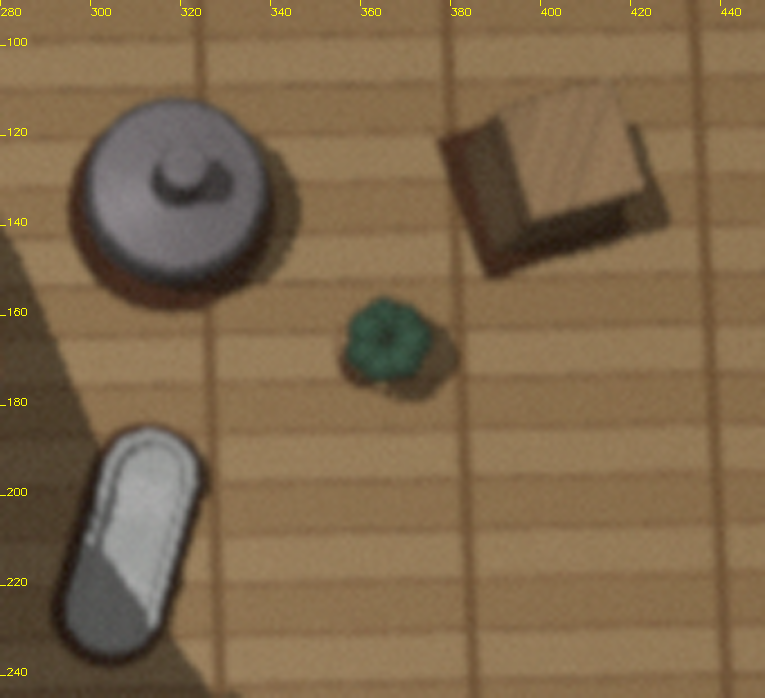

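```bash
python3 - <<'E'
from h import *
c=ctrl.camera("top"); s=ctrl.camera("scene")
f=lambda X,Y,z:p2w(c,280+(X+.5)/4.5-.5,90+(Y+.5)/4.5-.5,z)[:2].round(4)
print("knob",f(182,165,.094),"pad .6128 -.1075")
C=[f(*q,.08) for q in((500,118),(610,85),(645,187),(530,222))]; print("caddy",np.mean(C,0),C)
print("tips pred",w2p(s,[.6192,.297,.178]),"cup rim pred",w2p(s,[.619,.2975,.058]))
im=c["img"]; 
A=[(rect(.4453,-.0824,.004,.124,.058,np.radians(-17.4)),(0,255,0)),(rect(.4463,-.0815,.020,.11,.044,np.radians(-17.4)),(0,255,255))]
overlay(c,A,(280,170,340,245),8,"pics/x.png")
E
```

```text
knob [ 0.6128 -0.1047] pad .6128 -.1075
caddy [ 0.618125 -0.28755 ] [array([ 0.6353, -0.255 ]), array([ 0.6499, -0.3071]), array([ 0.6013, -0.3212]), array([ 0.586 , -0.2669])]
tips pred [381.10250164 265.42513107] cup rim pred [372.48281009 299.13766272]
```

View pics/x.png

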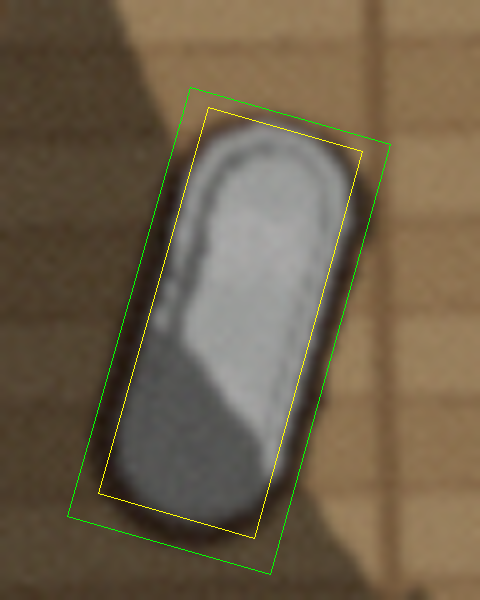

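The three placed things are within about 3 mm of their pad centres. The residuals agree for the cup, so I'm descending.

>>> apply_moves:
  plan:
    - {"translation": [0, 0, 0.025], "angular": [0, 0, 0], "hand": 0.0854}
    - {"translation": [0, 0, 0.035], "angular": [0, 0, 0], "hand": 0.0854}
    - {"translation": [0, 0, 0.035], "angular": [0, 0, 0], "hand": 0.0854}
    - {"translation": [0, 0, 0.03], "angular": [0, 0, 0], "hand": 0.0854}
    - {"translation": [0, 0, 0.018], "angular": [0, 0, 0], "hand": 0.0854}
    - {"translation": [0, 0, 0], "angular": [0, 0, 0], "hand": 0.074}
    - {"translation": [0, 0, 0], "angular": [0, 0, 0], "hand": 0.067}
    - {"translation": [0, 0, 0], "angular": [0, 0, 0], "hand": 0.062}
    - {"translation": [0, 0, 0], "angular": [0, 0, 0], "hand": 0.0}
    - {"translation": [0, 0, 0], "angular": [0, 0, 0], "hand": 0.0}

```text
time_s: 28.35
eef_pos: [0.6221, 0.2989, 0.0273]
eef_rot: [-0.0, 0.989, 0.15, 0.002]
wrist_force: [-0.3, -1.1, 6.0]
opening: 0.711
```

>>> apply_moves:
  plan:
    - {"translation": [0, 0, 0], "angular": [0, 0, 0], "hand": 0.0}
    - {"translation": [0, 0, 0], "angular": [0, 0, 0], "hand": 0.0}

```text
time_s: 28.6
eef_pos: [0.6221, 0.2989, 0.0274]
eef_rot: [-0.0, 0.989, 0.15, 0.002]
wrist_force: [-0.2, -1.5, 6.6]
opening: 0.716
```

```bash
python3 - <<'E'
from h import *
goto(.437,.291,.14,np.radians(17.3))
s=ctrl.camera("scene");crop(s,280,180,440,330,4.5,"pics/y.png")
E
```

```text
pos [0.6221 0.2989 0.0274] F [-0.2 -1.5  6.6] open 0.716 t 28.6
 d(now axes) [-0.1786 -0.0475 -0.1133]  d(after turn) [-0.1791 -0.0475 -0.1126]  turn [ 0.0003 -0.0039 -0.0002] rows 3.9423422493954674 0.021671516665272804
```

View pics/y.png

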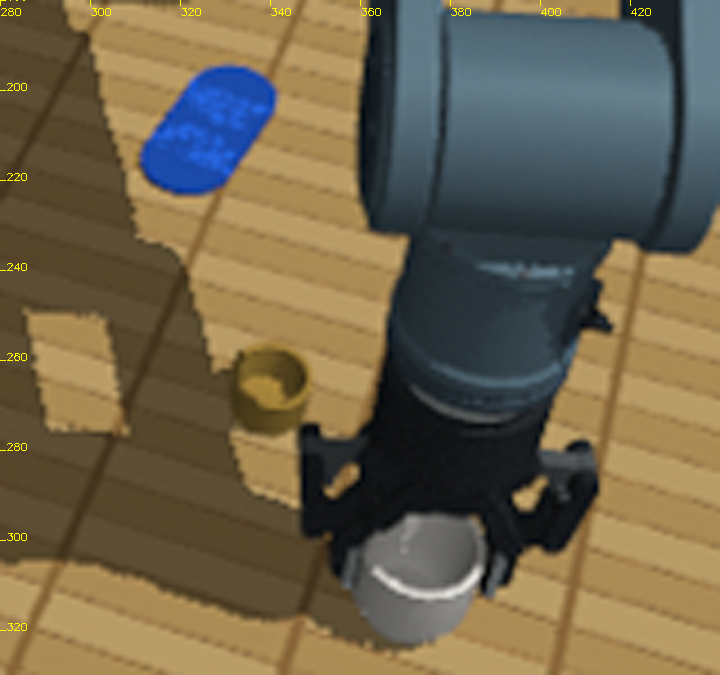

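>>> apply_moves:
  plan:
    - {"translation": [0, 0, -0.005], "angular": [0, 0, 0], "hand": 0.0}
    - {"translation": [0, 0, -0.015], "angular": [0, 0, 0], "hand": 0.0}
    - {"translation": [0, 0, -0.025], "angular": [0, 0, 0], "hand": 0.0}
    - {"translation": [0, 0, -0.03], "angular": [0, 0, 0], "hand": 0.0}
    - {"translation": [0, 0, -0.02], "angular": [0, 0, 0], "hand": 0.0}
    - {"translation": [-0.011, -0.003, -0.005], "angular": [0, 0, 0], "hand": 0.0}
    - {"translation": [-0.022, -0.006, 0], "angular": [0, 0, 0], "hand": 0.0}
    - {"translation": [-0.03, -0.008, 0], "angular": [0, 0, 0], "hand": 0.0}
    - {"translation": [-0.033, -0.009, 0], "angular": [0, 0, 0], "hand": 0.0}
    - {"translation": [-0.03, -0.008, 0], "angular": [0, 0, 0], "hand": 0.0}

```text
time_s: 29.9
eef_pos: [0.4871, 0.2931, 0.1235]
eef_rot: [0.0, 0.989, 0.15, -0.001]
wrist_force: [0.5, -0.6, -0.9]
opening: 0.714
```

>>> apply_moves:
  plan:
    - {"translation": [-0.026, -0.007, 0], "angular": [0, 0, 0], "hand": 0.0}
    - {"translation": [-0.017, -0.005, 0], "angular": [0, 0, 0], "hand": 0.0}
    - {"translation": [-0.008, -0.001, 0], "angular": [0, 0, 0], "hand": 0.0}
    - {"translation": [0, 0, 0], "angular": [0, 0, 0], "hand": 0.0}
    - {"translation": [0, 0, 0], "angular": [0, 0, 0], "hand": 0.0}

```text
time_s: 30.52
eef_pos: [0.438, 0.2907, 0.1248]
eef_rot: [-0.0, 0.989, 0.15, 0.0]
wrist_force: [-0.0, -0.4, -0.7]
opening: 0.711
```

```bash
python3 - <<'E'
from h import *
goto(.439,.2915,.0315,np.radians(17.3))
s=ctrl.camera("scene");crop(s,300,150,460,290,5,"pics/z.png")
E
```

```text
pos [0.438  0.2907 0.1248] F [-0.  -0.4 -0.7] open 0.711 t 30.525
 d(now axes) [ 0.0011 -0.0004  0.0933]  d(after turn) [ 0.0012 -0.0004  0.0933]  turn [ 0.     -0.0004 -0.0004] rows 1.6970680885423495 0.0034980614682810158
```

View pics/z.png

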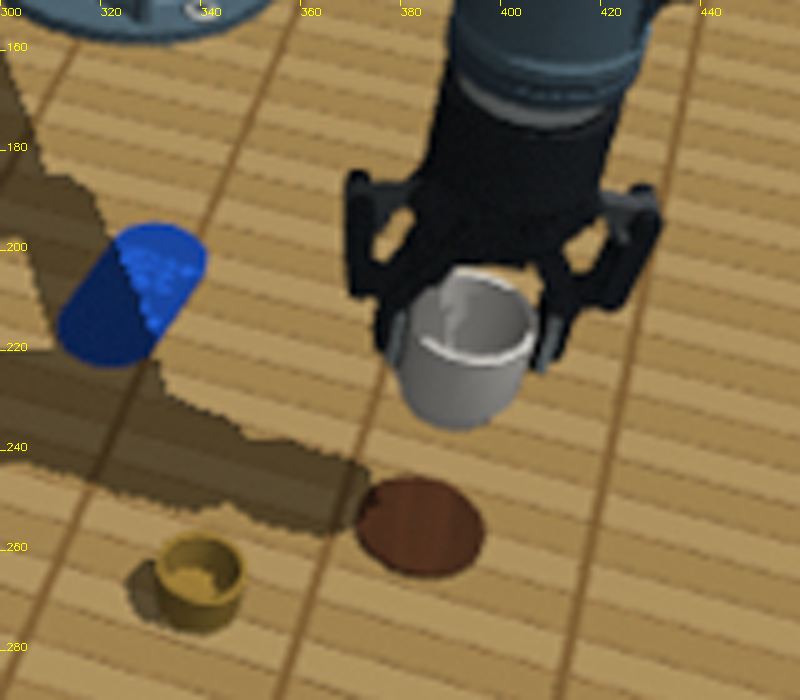

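>>> apply_moves:
  plan:
    - {"translation": [0.001, 0, 0.015], "angular": [0, 0, 0], "hand": 0.0}
    - {"translation": [0, 0, 0.025], "angular": [0, 0, 0], "hand": 0.0}
    - {"translation": [0, 0, 0.02], "angular": [0, 0, 0], "hand": 0.0}
    - {"translation": [0, 0, 0.012], "angular": [0, 0, 0], "hand": 0.0}
    - {"translation": [0, 0, 0.007], "angular": [0, 0, 0], "hand": 0.0}
    - {"translation": [0, 0, 0], "angular": [0, 0, 0], "hand": 0.0}
    - {"translation": [0, 0, 0], "angular": [0, 0, 0], "hand": 0.0}

```text
time_s: 31.45
eef_pos: [0.439, 0.2913, 0.0464]
eef_rot: [-0.0, 0.989, 0.15, 0.001]
wrist_force: [-0.6, 0.9, -1.1]
opening: 0.71
```

```bash
python3 - <<'E'
from h import *
s=ctrl.camera("scene")
print(w2p(s,[.438,.2907,.156]), "obs 394.7 212.7")
goto(.439,.2915,.0315,np.radians(17.3))
crop(s,330,180,450,280,6.5,"pics/z1.png")
E
```

```text
[393.25734561 212.38808586] obs 394.7 212.7
pos [0.439  0.2914 0.0465] F [-0.5  0.1 -1.6] open 0.712 t 31.5
 d(now axes) [-0.     -0.0001  0.015 ]  d(after turn) [ 0.     -0.0002  0.015 ]  turn [-0.0001 -0.0015 -0.0001] rows 0.2734789369131644 0.008452391147312648
```

View pics/z1.png

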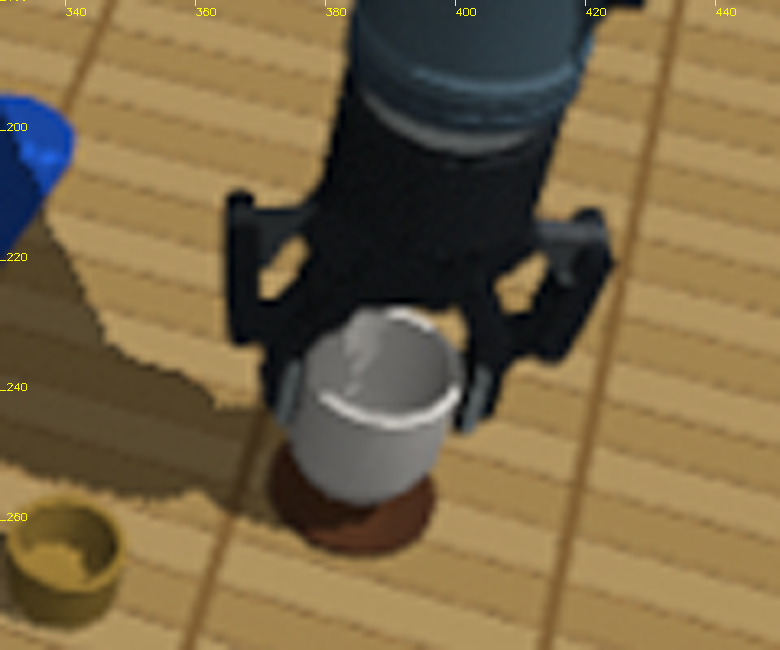

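>>> apply_moves:
  plan:
    - {"translation": [0, 0, 0.006], "angular": [0, 0, 0], "hand": 0.0}
    - {"translation": [0, 0, 0.004], "angular": [0, 0, 0], "hand": 0.0}
    - {"translation": [0, 0, 0.002], "angular": [0, 0, 0], "hand": 0.0}
    - {"translation": [0, 0, 0.001], "angular": [0, 0, 0], "hand": 0.0}
    - {"translation": [0, 0, 0.001], "angular": [0, 0, 0], "hand": 0.0}
    - {"translation": [0, 0, 0], "angular": [0, 0, 0], "hand": 0.0}
    - {"translation": [0, 0, 0], "angular": [0, 0, 0], "hand": 0.0}

```text
time_s: 32.38
eef_pos: [0.4385, 0.2911, 0.0319]
eef_rot: [-0.0, 0.989, 0.15, 0.0]
wrist_force: [-0.9, -0.3, -0.7]
opening: 0.712
```

>>> apply_moves:
  plan:
    - {"translation": [0, 0, 0.001], "angular": [0, 0, 0], "hand": 0.0}
    - {"translation": [0, 0, 0], "angular": [0, 0, 0], "hand": 0.0}
    - {"translation": [0, 0, 0], "angular": [0, 0, 0], "hand": 0.0}

```text
time_s: 32.75
eef_pos: [0.4386, 0.2912, 0.0313]
eef_rot: [-0.0, 0.989, 0.15, 0.0]
wrist_force: [-2.1, -1.1, 5.9]
opening: 0.712
```

Contact. Release, rise, then back off towards the robot to clear the view.

>>> apply_moves:
  plan:
    - {"translation": [0, 0, 0], "angular": [0, 0, 0], "hand": 0.066}
    - {"translation": [0, 0, 0], "angular": [0, 0, 0], "hand": 0.074}
    - {"translation": [0, 0, 0], "angular": [0, 0, 0], "hand": 0.0854}
    - {"translation": [0, 0, 0], "angular": [0, 0, 0], "hand": 0.0854}
    - {"translation": [0, 0, -0.015], "angular": [0, 0, 0], "hand": 0.0854}
    - {"translation": [0, 0, -0.04], "angular": [0, 0, 0], "hand": 0.0854}
    - {"translation": [0, 0, -0.05], "angular": [0, 0, 0], "hand": 0.0854}
    - {"translation": [0, 0, -0.05], "angular": [0, 0, 0], "hand": 0.0854}
    - {"translation": [0, 0, -0.03], "angular": [0, 0, 0], "hand": 0.0854}

```text
time_s: 33.88
eef_pos: [0.4394, 0.2915, 0.2201]
eef_rot: [-0.001, 0.989, 0.15, 0.002]
wrist_force: [1.1, -0.1, -0.7]
opening: 1.001
```

>>> apply_moves:
  plan:
    - {"translation": [-0.01, -0.03, 0], "angular": [0, 0, 0], "hand": 0.0854}
    - {"translation": [-0.02, -0.05, 0], "angular": [0, 0, 0], "hand": 0.0854}
    - {"translation": [-0.02, -0.05, 0], "angular": [0, 0, 0], "hand": 0.0854}
    - {"translation": [-0.02, -0.05, 0], "angular": [0, 0, 0], "hand": 0.0854}
    - {"translation": [-0.02, -0.03, 0], "angular": [0, 0, 0], "hand": 0.0854}
    - {"translation": [0, 0, 0], "angular": [0, 0, 0], "hand": 0.0854}
    - {"translation": [0, 0, 0], "angular": [0, 0, 0], "hand": 0.0854}

```text
time_s: 34.75
eef_pos: [0.2904, 0.4647, 0.2165]
eef_rot: [-0.0, 0.989, 0.151, 0.0]
wrist_force: [0.2, -0.5, 0.8]
opening: 1.0
```

```bash
python3 - <<'E'
from h import *
c=ctrl.camera("top"); s=ctrl.camera("scene")
G=(0,255,0)
A=[(circ(.436,.29,.062,.031),G),(circ(.6128,-.1075,.094,.011),G),(rect(.620,-.289,.08,.056,.056,np.radians(17.3)),G),(rect(.4453,-.0824,.020,.110,.044,np.radians(-17.4)),G),(circ(.531,.0012,.058,.0225),G),(circ(.5229,.1959,.03,.023),G)]
overlay(c,A,(100,90,440,250),2.35,"pics/fin1.png"); crop(s,100,150,430,340,2.4,"pics/fin2.png"); crop(c,110,180,170,250,8,"pics/fin3.png")
print(ctrl.get_obs()["time_s"])
E
```

```text
34.85
```

View pics/fin1.png

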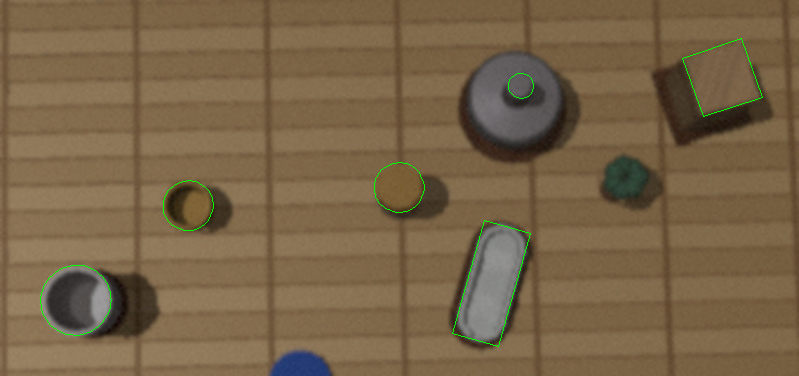

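View pics/fin2.png

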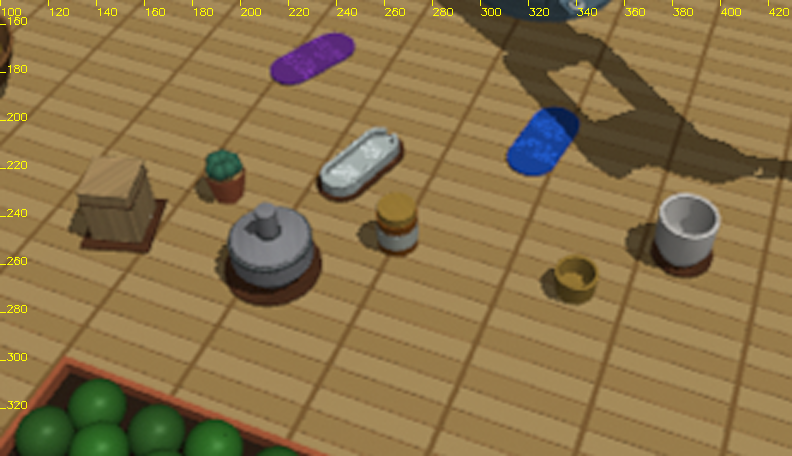

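All four match the expected outlines to within a few mm, and the honey jar and tea-light haven't moved. Handing in.

```bash
python3 -c "
from bench import ctrl
print(ctrl.hand_in())"
```

```text
the job is handed in; nothing more can be done
None
```

I placed the sugar bowl, spoon rest, caddy and cup each on its own pad and handed the job in at about 35 s of the 96 s allowed; no verdict came back.

- **Positions:** In the last top view all four matched outlines drawn at their pad centres to within about 3 mm. The caddy and the spoon rest were lined up with their pads.
- **Standing and release:** All four looked upright in the last scene view. I lowered each until the wrist force showed contact before opening the fingers. The arm ended clear of everything.
- **Bystanders:** The honey jar and the tea-light cup still matched their starting outlines.
- **Disagreement:** The top and scene cameras differed by about 2 to 3 mm throughout. That is near the stated calibration error and well inside the 12 mm limit. No check failed.

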